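# Pack the sugared pastries, number the packing card and close the carton

## Robot

A 6-joint arm with a two-finger parallel gripper is mounted at the origin on the work surface. World frame = base frame: x ahead of the robot, y to its left, z up, the work surface at z = 0. Lengths are in m, angles in rad, forces in N, time in s.
With the tool pointing down it reaches from about 0.375 to 0.925 m from the base axis. Payload 5.7 kg.
Tool frame: the origin (TCP) lies midway between the tips of the shut fingers; the grasp point (between the pads) lies 19 mm behind it; z points along the fingers, y is the line along which they close (so a half turn about z gives the same grasp; the last joint's range is limited). The gripper opens to 85 mm and grips with 20 to 120 N. Pads are 22 mm wide; open, the fingers measure 114 mm over their backs; the gripper's body (76 mm by 85 mm) begins 54 mm behind the grasp point. The pads swing forward as they close: fully open they stand 13 mm farther back than shut.
Start: joints at [1.074, 0.359, 1.51, -0, 1.272, -0.115], TCP at [0.224, 0.557, 0.231] pointing down, gripper open.
Joint ranges: [-2.97, 2.97], [-1.01, 2.36], [0.21, 2.38], [-0.96, 4.11], [0.2, 2.71], [-2.98, 2.98]. Speed limits (rad/s): [2.39, 2.39, 3.14, 3.14, 3.14, 3.14].

## Interface

Orientations are given as a rotation vector (axis times angle).
In Python, from station import telemetry, cams, sign_off gives the robot as it stands.
- The arm moves only by the tool move_arm, never from a script. Its argument "series" is a list that holds one entry, the list of rows, each a list of 7 numbers: the shift along the tool's x, y, z normalised to -1 to 1, where 1 is 100 mm, then the turn, a rotation vector about the tool's x, y, z normalised to -1 to 1, where 1 is 45 degrees, then the opening, from 0 (shut) to 1 (fully open). A call has 1 to 12 rows; each row is the pose to reach, as a shift and turn from the pose commanded when the call began, along the tool's axes at that moment; what a row does not reach only later rows make up. A row lasts 1/10 s, in which the tool goes at most 50 mm and 8.59 degrees, less where a joint would pass 70% of its speed; a pose out of reach is approached as far as the arm can. A call with a number of a shift or a turn outside -1 to 1 is refused whole. A call with a gripper value outside its range is refused whole. The fingers move at their own pace and stop on an object; the grip force is fixed at half the most. Time passes only in rows, so rows that repeat a pose let the fingers close. It gives the time, the measured TCP pose, the force, the opening and the grip force at its end, in the units of the state.
- telemetry.observe(): the state, without advancing time (a new reading comes with each control period).
- cams.capture(name): name is "side" or "top"; returns a dict with "frame" (420x560x3 uint8, blue, green, red), "camera_matrix" (3x3 intrinsics, pixels), "T" (4x4, takes a point from camera to world coordinates). Camera axes: x right, y up, looking along -z (the intrinsics and any distortion apply to the point x, -y, -z); pixel columns grow to the right and rows downward; lengths in m; the calibration is good to about 2 mm. A picture is of the moment at which its call begins. There is no depth.
- sign_off(): hands the job in; it is judged then, once.
The state is a dict: "time_s": time; "joint_positions": joint angles; "qd": joint speeds; "joint_torque": joint torques, N m; "eef_pos": TCP position; "orientation": TCP orientation; "ft_force": force on the tool from outside, world axes, zero at the start; "moment": the same for the moment, N m; "gripper_width": finger opening in m; "grasp_force": force on a finger pad.
Only numpy, scipy, OpenCV 4.12 (cv2) and the standard library are available. Lean on these libraries where they do the work, as an engineer would, in place of code of your own. Each camera call takes 0.05 s, during which the arm holds its last target. There are 200 camera calls.

## Task

Pack every white sugared pastry from the pocket tray into the open carton, lying flat side by side in one layer, and leave the bare brown one in the tray. Turn the collar of the green numbering press to the number of pastries you are packing and, with it at that number, push its red palm button all the way down to stamp the card, never stamping any other number; then see that the carton's lid is shut and leave the collar at that number. Leave the other things on the bench where they stand.

Things in the scene. Friction and masses are not known exactly. Their poses are not given: they have to be found in the camera images.
- tray: cream pocket tray, fixed for the run, 240 mm (x) by 196 mm (y), 10 mm high. Origin at the centre of its underside. Six pockets 66 mm (x) by 52 mm (y), floor 4 mm, ridges 10 mm above the bench, centred at x = -56 and +56 mm, y = -62, 0 and +62 mm.
- pastry0: a sugared pastry: white pillow shape with a few brown flecks, an oval 58 mm long (its own x) by 44 mm wide (its own y) by 28 mm high, about 40 g, firm, the same either way up. Origin at the centre of its underside. Starts flat in a pocket, its x along the tray's x. pastry0 and pastry1 are always there, and one to three of pastry2 to pastry4.
- pastry1: a sugared pastry: white pillow shape with a few brown flecks, an oval 58 mm long (its own x) by 44 mm wide (its own y) by 28 mm high, about 40 g, firm, the same either way up. Origin at the centre of its underside. Starts flat in a pocket, its x along the tray's x. pastry0 and pastry1 are always there, and one to three of pastry2 to pastry4.
- pastry2: a sugared pastry: white pillow shape with a few brown flecks, an oval 58 mm long (its own x) by 44 mm wide (its own y) by 28 mm high, about 40 g, firm, the same either way up. Origin at the centre of its underside. Starts flat in a pocket, its x along the tray's x. pastry0 and pastry1 are always there, and one to three of pastry2 to pastry4.
- pastry3: a sugared pastry: white pillow shape with a few brown flecks, an oval 58 mm long (its own x) by 44 mm wide (its own y) by 28 mm high, about 40 g, firm, the same either way up. Origin at the centre of its underside. Starts flat in a pocket, its x along the tray's x. pastry0 and pastry1 are always there, and one to three of pastry2 to pastry4.
- pastry4: a sugared pastry: white pillow shape with a few brown flecks, an oval 58 mm long (its own x) by 44 mm wide (its own y) by 28 mm high, about 40 g, firm, the same either way up. Origin at the centre of its underside. Starts flat in a pocket, its x along the tray's x. pastry0 and pastry1 are always there, and one to three of pastry2 to pastry4.
- bare: the bare pastry, not sugared: same size and shape as the others but plain dark brown, in one of the tray's pockets; it stays in the tray. Origin at the centre of its underside.
- carton: open white and blue carton, fixed: outside 140 mm (x) by 264 mm (y) by 50 mm high, walls and floor 4 mm (inside 132 by 256 mm). Origin under its centre, x roughly away from the robot. Five pastries fit in one row along y only if each has its long axis along the carton's x (about 51 mm apart). Its lid is hinged on the top edge nearest the robot.
- carton_lid (a joint): lid angle in rad: 0 shut, 1.57 upright, starts 1.7 to 1.9 (open, leaning back towards the robot). A 142 mm (x) by 264 mm (y) by 4 mm board, 60 g, with a 14 mm tuck lip at the free edge. The hinge rubs (0.09 N m): the lid stays where it is left and does not fall; push it over from the robot's side and down.
- lid_edge (a point): middle of the lid's free edge, on the lid's outer face (on top when shut), 142 mm from the hinge line.
- lid_hinge (a point): middle of the lid's hinge line, which runs along the carton's y at x = -70 mm, z = 50 mm in the carton's frame (the near top edge).
- coder: green cast numbering press, fixed; base 160 by 110 mm, 166 mm high, column on its +x side. Origin on the bench under the dial's axis. White dial plate of radius 58 mm, top 110 mm above the bench, with values 0 to 8, 30 degrees apart: n black dots for n (red bar for 0). Seen from above 4 lies towards the press's -x; the values grow clockwise. The card lies on the anvil under the head.
- coder_collar (a joint): black knurled collar on the dial's axis, 52 mm diameter, 112 to 142 mm above the bench; its orange pointer shows the value. Joint in rad: 0.5236 per number, 0 = value 0, growing clockwise seen from above, stops just past 0 and 8. It clicks at each number (about 0.06 N m to pass on); let go between two, it springs to the nearer. Starts between 6 and 8.
- collar_axis (a point): on the collar's axis, at the middle of its height (127 mm above the bench).
- coder_ram (a joint): the ram with the red palm button: m pushed down, 0 = up, 0.008 = fully down (card stamped). A spring brings it back up; it takes about 6 N to start and 10 N to hold fully down.
- palm_top (a point): centre of the top of the red palm button (38 mm diameter), on the dial's axis, 166 mm above the bench when up; 24 mm above the top of the collar. Moves with the ram.
- brush: pastry brush, 200 mm long, lying on the bench; bystander, leave it. Origin at the middle of its length, on its underside.
- tape: roll of brown tape, 100 mm across, 48 mm high; bystander, leave it. Origin under its centre.
- dredger: steel sugar dredger can, 70 mm across, 120 mm high, standing; bystander, leave it. Origin under its centre.
- spatula: spatula, 240 mm long, lying; bystander, leave it. Origin on its underside.
- beaker: blue plastic beaker, 80 mm across, 70 mm high; bystander, leave it. Origin under its centre.
- gloves: blue carton of gloves, 120 by 220 by 75 mm; bystander, leave it. Origin under its centre.
Not all that is in view belongs to the job. What is shaped like the pastry0 but turquoise is not meant. Leave any orange look-alike of the pastry4 alone.

How it is judged:
By the outcome, as a careful person would: the job done as asked, in the order asked, and still so for the second after the job is handed in, with the robot touching nothing.
Of pastry2, pastry3, pastry4 only 1 to 3 are there at a start; the rules pass over those that are not, and their reading is None.
At some moment in a run one of pastry0, pastry1, pastry2, pastry3, pastry4 may be knocked a few centimetres aside while the robot is not near it.
Once in a run the grip may slacken for a moment while it holds something.
It also fails if it takes over 210 s, if anything falls off the work surface, if the arm or the gripper's body presses on something with over 40 N, if the wrist force passes 120 N, or if a joint passes its speed limit or range.

## Working session

There is one attempt and no reset: what is moved stays moved. The work goes in short steps, Python scripts to look and compute and a tool call to move; the robot and the scene stay as the last step left them, time stands still between calls to the robot, and variables do not carry over. Pictures are saved under pics/ and viewed, at most 15 in all, crops included, and the job is handed in when it is done.

Besides the shell and the picture viewer there is one more tool, called after ">>>" as name(argument=value, ...), one argument or row to a line, values as JSON. move_arm: Moves the arm, as the interface text tells. Scaled input: -1 to 1 covers 100 mm each way for a shift and 45 degrees each way for a turn. Its arguments: {"type":"object","properties":{"series":{"type":"array","items":{"type":"array","items":{"type":"array","items":{"type":"number"}}}}},"required":["series"]}

```bash
mkdir -p pics; ls
cat > h.py <<'E'
import numpy as np, cv2, json
from scipy.spatial.transform import Rotation as R
from station import telemetry, cams, sign_off
def cap(n):
    d=cams.capture(n); return d['frame'],np.array(d['camera_matrix']),np.array(d['T']),d
def ray(K,T,u,v):
    d=np.linalg.inv(K)@[u,v,1]; d=np.array([d[0],-d[1],-d[2]])
    return T[:3,3],T[:3,:3]@d
def plane(K,T,u,v,z):
    o,d=ray(K,T,u,v); return o+d*(z-o[2])/d[2]
def proj(K,T,p):
    q=np.linalg.inv(T)@np.r_[p,1]; q=K@[q[0],-q[1],-q[2]]; return q[:2]/q[2]
E
python3 - <<'E'
from h import *
for n in('top','side'):
    f,K,T,d=cap(n); cv2.imwrite(f'pics/{n}0.png',f); np.savez(f'{n}0.npz',f=f,K=K,T=T); print(n,d.keys(),K.round(1).tolist(),T.round(3).tolist())
s=telemetry.observe(); print(s)
print(R.from_rotvec(s['orientation']).as_matrix().round(3))
E
```

```text
pics
top dict_keys(['frame', 'camera_matrix', 'T']) [[405.9, 0.0, 279.6], [0.0, 405.9, 213.0], [0.0, 0.0, 1.0]] [[-0.009, 0.983, -0.182, 0.252], [-1.0, -0.005, 0.021, -0.087], [0.019, 0.182, 0.983, 1.401], [0.0, 0.0, 0.0, 1.0]]
side dict_keys(['frame', 'camera_matrix', 'T']) [[517.5, 0.0, 278.4], [0.0, 517.5, 210.8], [0.0, 0.0, 1.0]] [[-0.999, 0.018, -0.046, 0.431], [-0.045, -0.717, 0.695, 0.858], [-0.02, 0.697, 0.717, 1.139], [0.0, 0.0, 0.0, 1.0]]
{'time_s': 0.1, 'joint_positions': array([ 1.07387360e+00,  3.59448598e-01,  1.51130765e+00, -7.97937510e-06,
        1.27248504e+00, -1.15086356e-01]), 'qd': array([ 3.43684681e-04, -8.65124873e-04, -7.29126450e-05,  9.06693928e-04,
       -1.59265734e-03, -9.70953309e-04]), 'joint_torque': array([ 8.40005632e-04, -5.28652811e+01, -2.79352355e+01, -9.08778929e-05,
        5.08518802e-03, -3.17076831e-05]), 'eef_pos': array([0.22329113, 0.5562606 , 0.23053463]), 'orientation': array([-5.96053446e-01, -3.08403047e+00,  2.47259927e-03]), 'ft_force': array([ 0.20320993, -0.08558149, -0.60250795]), 'moment': array([ 0.00784888,  0.00644917, -0.06519191]), 'grasp_force': 0.0, 'gripper_width': 0.08556454618494486}
[[-0.928  0.373 -0.001]
 [ 0.373  0.928 -0.001]
 [ 0.    -0.002 -1.   ]]
```

View pics/top0.png

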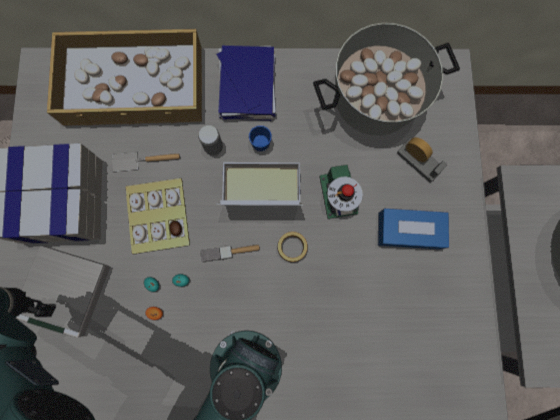

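View pics/side0.png

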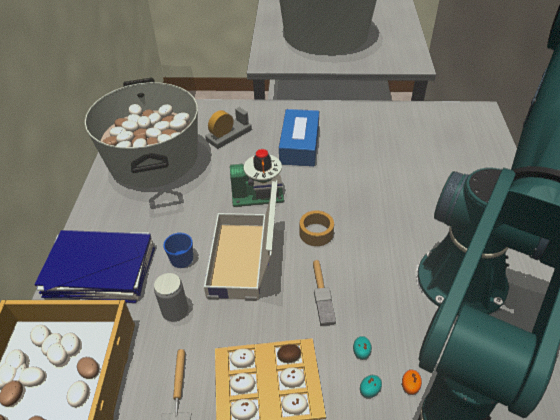

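Top view: five white pastries in the tray at (138,201), (155,198), (172,196), (140,233) and (157,230), with the bare one at (175,228). The carton is at (261,190) and the press at (345,193). Look-alikes to avoid: turquoise at (151,284) and (181,280), orange at (154,313), and the loose white ones in the wooden crate (~125,80) and the pot (~380,80). So N=5.

Run:
```python
from h import *
a=np.load('top0.npz');b=np.load('side0.npz')
f=a['f'];K=a['K'];T=a['T']
c1=cv2.resize(f[170:260,115:205],(360,360),interpolation=cv2.INTER_CUBIC)
c2=cv2.resize(f[150:230,210:370],(720,360)[:2],interpolation=cv2.INTER_CUBIC)[:, :720]
g=b['f']; c3=cv2.resize(g[335:420,205:335],(400,262),interpolation=cv2.INTER_CUBIC); c4=cv2.resize(g[140:220,220:300],(262,262),interpolation=cv2.INTER_CUBIC)
m=np.zeros((600,800,3),np.uint8); m[:330,:330]=cv2.resize(c1,(330,330)); m[:330,330:800]=cv2.resize(f[150:230,215:365],(470,330),interpolation=cv2.INTER_CUBIC)
m[335:597,:400]=c3; m[335:597,405:667]=c4
cv2.imwrite('pics/crop1.png',m)
hsv=cv2.cvtColor(f,cv2.COLOR_BGR2HSV)
# tray
mk=np.zeros(f.shape[:2],np.uint8); mk[170:262,110:200]=1
cream=((hsv[...,0]>15)&(hsv[...,0]<38)&(hsv[...,1]>60)&(hsv[...,2]>110)).astype(np.uint8)*mk
cs,_=cv2.findContours(cream,cv2.RETR_EXTERNAL,cv2.CHAIN_APPROX_NONE)
c=max(cs,key=cv2.contourArea)
pts=np.array([plane(K,T,*p[0],.010)[:2] for p in c])
print('tray',cv2.minAreaRect((pts*1000).astype(np.float32)))
print('white tray pix stats',f[201,138],f[205,146],f[228,175])
w=((hsv[...,1]<45)&(hsv[...,2]>120)).astype(np.uint8)*mk
inside=cv2.drawContours(np.zeros_like(w),[cv2.convexHull(c)],-1,1,-1)
n,l,st,ce=cv2.connectedComponentsWithStats(w*inside)
for i in range(1,n):
    if st[i,4]>30: print('white',st[i],ce[i].round(1),plane(K,T,*ce[i],.022).round(4))
```

```text
tray ((504.72259521484375, 310.1841125488281), (238.90660095214844, 195.78152465820312), 8.603150367736816)
white tray pix stats [155 146 143] [ 99 143 148] [54 65 88]
white [166 188  14  19 173] [171.8 195.7] [0.5699 0.2576 0.022 ]
white [148 191  16  19 192] [154.2 199.5] [0.5569 0.3174 0.022 ]
white [130 193  16  19 192] [136.4 201.7] [0.5492 0.3781 0.022 ]
white [178 219   7  18  49] [181.6 226.3] [0.4626 0.22   0.022 ]
white [151 222  15  19 186] [157. 230.] [0.4504 0.303  0.022 ]
white [133 224  15  20 171] [138.7 232.7] [0.4413 0.3646 0.022 ]
```

View pics/crop1.png

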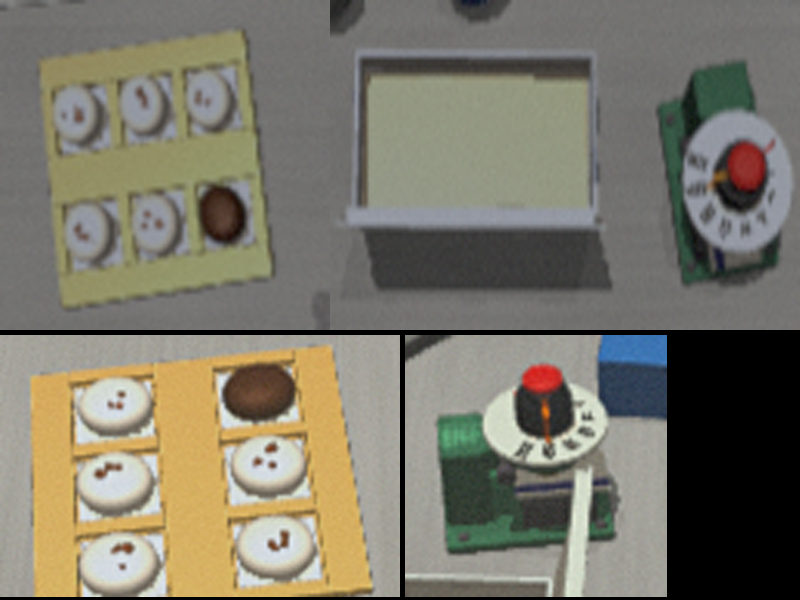

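The crops confirm five flecked white pastries and one brown one (bottom right in the top view), so N=5. The pointer is at about 7. Next I'll measure the carton and the press.

Run:
```python
from h import *
a=np.load('top0.npz');b=np.load('side0.npz')
f=a['f'];K=a['K'];T=a['T'];g=b['f'];Ks=b['K'];Ts=b['T']
h=cv2.cvtColor(f,cv2.COLOR_BGR2HSV); hs=cv2.cvtColor(g,cv2.COLOR_BGR2HSV)
def blobs(m,lo=15):
    n,l,st,ce=cv2.connectedComponentsWithStats(m.astype(np.uint8)); return [(ce[i],st[i],l==i) for i in range(1,n) if st[i,4]>lo]
roi=lambda m,r:np.where((np.indices(m.shape)[0]>r[0])&(np.indices(m.shape)[0]<r[1])&(np.indices(m.shape)[1]>r[2])&(np.indices(m.shape)[1]<r[3]),m,0)
red=lambda h:((h[...,0]<6)|(h[...,0]>174))&(h[...,1]>150)&(h[...,2]>80)
for nm,H,k,t,r in(('top',h,K,T,(170,220,325,365)),('side',hs,Ks,Ts,(140,180,240,285))):
    for c,s,_ in blobs(roi(red(H),r),10): print('red',nm,c.round(1),s,plane(k,t,*c,.164).round(4), plane(k,t,*c,.166).round(4))
# dial plate
w=roi((h[...,1]<40)&(h[...,2]>105),(165,222,322,368))
for c,s,m in blobs(w,200):
    cs,_=cv2.findContours(m.astype(np.uint8),0,1); e=cv2.fitEllipse(cv2.convexHull(max(cs,key=cv2.contourArea))); print('dial top',e,plane(K,T,*e[0],.11).round(4))
w=roi((hs[...,1]<60)&(hs[...,2]>150),(145,190,238,290))
for c,s,m in blobs(w,100):
    cs,_=cv2.findContours(m.astype(np.uint8),0,1); e=cv2.fitEllipse(cv2.convexHull(max(cs,key=cv2.contourArea))); print('dial side',e,plane(Ks,Ts,*e[0],.11).round(4))
for nm,H,r in(('top',h,(170,220,325,365)),('side',hs,(140,190,240,290))):
    o=roi((H[...,0]>8)&(H[...,0]<22)&(H[...,1]>140)&(H[...,2]>90),r)
    for c,s,_ in blobs(o,2): print('orange',nm,c.round(1),s)
# green base
gr=roi((h[...,0]>55)&(h[...,0]<90)&(h[...,1]>80)&(h[...,2]>25),(150,230,310,370)); print('green',[(c.round(1),s) for c,s,_ in blobs(gr,20)])
# carton zooms
m=np.zeros((600,800,3),np.uint8)
m[:330]=cv2.resize(f[155:225,212:312],(800,560),interpolation=cv2.INTER_NEAREST)[:330] 
cv2.imwrite('pics/c1.png',cv2.resize(f[155:228,212:312],(800,584),interpolation=cv2.INTER_NEAREST))
cv2.imwrite('pics/c2.png',cv2.resize(g[170:305,195:295],(444,600),interpolation=cv2.INTER_NEAREST))
```

```text
red top [347.4 190. ] [342 185  12  11 106] [ 0.5532 -0.3264  0.164 ] [ 0.5527 -0.326   0.166 ]
red side [261.4 153.2] [256 149  12   9  82] [ 0.5547 -0.3232  0.164 ] [ 0.5545 -0.3208  0.166 ]
dial top ((349.6364440917969, 200.6404571533203), (49.93730545043945, 77.73760223388672), 21.384098052978516) [ 0.5306 -0.3426  0.11  ]
dial side ((264.6672058105469, 163.24359130859375), (40.61808776855469, 68.10391235351562), 138.53353881835938) [ 0.5482 -0.3408  0.11  ]
orange top [338.9 192.6] [337 192   5   3   7]
orange side [262.5 163. ] [262 160   2   7  12]
green [(array([332.7, 180.8]), array([320, 166,  30,  48, 347], dtype=int32)), (array([332. , 215.7]), array([328, 213,   9,   5,  23], dtype=int32))]
```

View pics/c1.png

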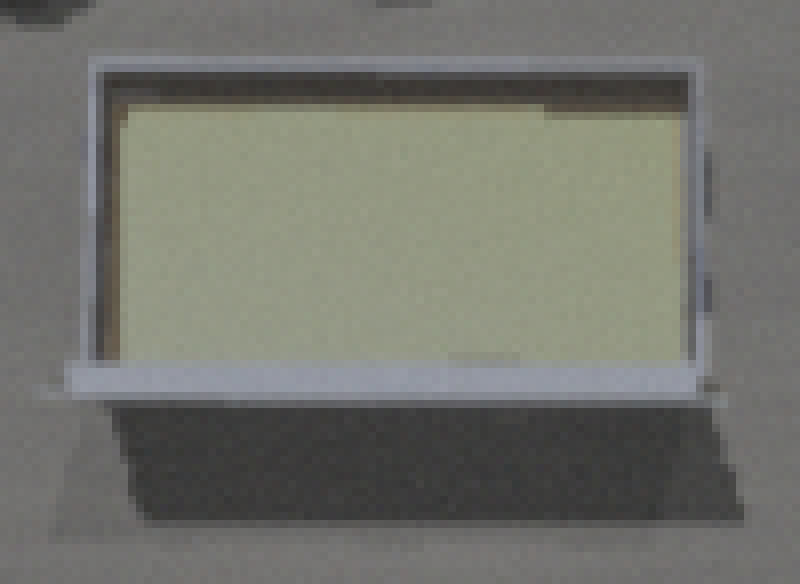

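View pics/c2.png

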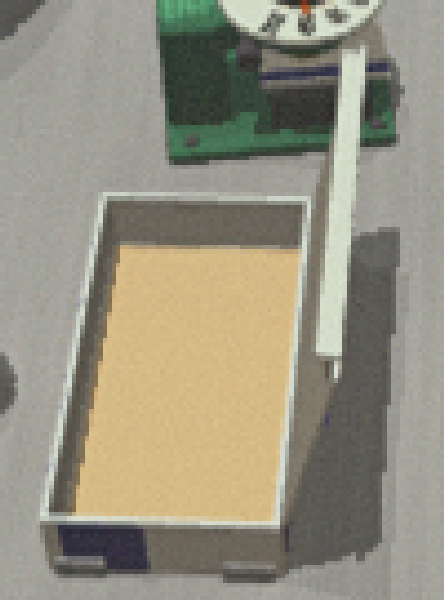

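Carton rim corners: top (223,162) and (300,162); side (218,213.5), (265,214.4), (204,287.1) and (259.6,287.8). The lid stands up and leans towards the robot. Dial centre is about (345.1,193.4) in the top view and (262.9,167) in the side view.

Run:
```python
from h import *
a=np.load('top0.npz');b=np.load('side0.npz')
f=a['f'];K=a['K'];T=a['T'];Ks=b['K'];Ts=b['T'];g=b['f']
for p in((223,162),(300,162),(222,200.2)): print('top',plane(K,T,*p,.05).round(4))
for p in((218,213.5),(265,214.4),(204,287.1),(259.6,287.8)): print('side',plane(Ks,Ts,*p,.05).round(4))
print('dial',plane(K,T,345.1,193.4,.11).round(4),plane(Ks,Ts,262.9,167,.11).round(4))
# dial by bright pixel extents
for n,F,k,t,r,th in(('top',f,K,T,(172,216,324,366),118),('side',g,Ks,Ts,(150,183,240,273),170)):
    s=F[r[0]:r[1],r[2]:r[3]].min(2)>th
    nn,l,st,ce=cv2.connectedComponentsWithStats(s.astype(np.uint8)); i=1+st[1:,4].argmax(); print(n,st[i],ce[i])
    cs,_=cv2.findContours((l==i).astype(np.uint8),0,1); e=cv2.fitEllipse(cv2.convexHull(max(cs,key=cv2.contourArea))); c=np.add(e[0],(r[2],r[0])); print(e,c,plane(k,t,*c,.11).round(4))
# 3D button from both views, triangulated for upper part
o1,d1=ray(K,T,347.4,190.);o2,d2=ray(Ks,Ts,261.4,153.2)
A=np.c_[d1,-d2]; x=np.linalg.lstsq(A,o2-o1,rcond=None)[0]; print('tri red',o1+d1*x[0],o2+d2*x[1])
# pointer angle: orange at z=.127..142
c=np.array([.5495,-.327])
for p,k,t in(((338.9,192.6),K,T),((262.5,163),Ks,Ts),((262.5,166.5),Ks,Ts)):
    for z in(.114,.13,.142): print('ptr',z,plane(k,t,*p,z).round(4))
print('redbar 0',plane(K,T,215+(770-330)/3.133,150+147/4.125,.11))
for p in((320,173),(328,217),(362,215)): print('base',plane(K,T,*p,.02).round(4))
```

```text
top [0.6822 0.0792 0.05  ]
top [ 0.6815 -0.1872  0.05  ]
top [0.5471 0.0804 0.05  ]
side [ 0.6776 -0.1827  0.05  ]
side [ 0.5396 -0.1826  0.05  ]
side [0.6804 0.0805 0.05  ]
side [0.5369 0.0783 0.05  ]
dial [ 0.555  -0.3287  0.11  ] [ 0.5525 -0.3233  0.11  ]
top [  4   5  36  34 601] [21.81364393 21.32778702]
((21.14263153076172, 21.430925369262695), (34.03131866455078, 35.656368255615234), 97.42449188232422) [345.14263153 193.43092537] [ 0.5548 -0.3289  0.11  ]
side [  4   6  20  23 195] [11.3025641  18.32820513]
((13.77747917175293, 17.4769229888916), (17.744646072387695, 24.626676559448242), 144.3184814453125) [253.77747917 167.47692299] [ 0.58   -0.3205  0.11  ]
tri red [ 0.55408302 -0.32697207  0.1603557 ] [ 0.55506342 -0.32708493  0.16061665]
ptr 0.114 [ 0.5568 -0.3078  0.114 ]
ptr 0.13 [ 0.553 -0.305  0.13 ]
ptr 0.142 [ 0.5501 -0.303   0.142 ]
ptr 0.114 [ 0.5545 -0.3371  0.114 ]
ptr 0.13 [ 0.5525 -0.3185  0.13  ]
ptr 0.142 [ 0.5511 -0.3045  0.142 ]
ptr 0.114 [ 0.5534 -0.321   0.114 ]
ptr 0.13 [ 0.5515 -0.3026  0.13  ]
ptr 0.142 [ 0.55   -0.2888  0.142 ]
redbar 0 [ 0.58100198 -0.36383413  0.11      ]
base [ 0.6504 -0.2595  0.02  ]
base [ 0.4925 -0.283   0.02  ]
base [ 0.4989 -0.4015  0.02  ]
```

```bash
cat >> h.py <<'E'
def Rd(psi):
    c,s=np.cos(np.radians(psi)),np.sin(np.radians(psi)); return np.array([[-s,c,0],[c,s,0],[0,0,-1.]])
def plan(wps,p=None,Rn=None):
    s=telemetry.observe()
    if p is None: p=s['eef_pos']; Rn=R.from_rotvec(s['orientation']).as_matrix(); print('t',round(s['time_s'],1),'at',p.round(4),'F',s['ft_force'].round(1),'w',round(s['gripper_width'],4))
    for x,y,z,psi in wps:
        tgt=np.array([x,y,z]); Rt=Rd(psi)
        while True:
            d=Rn.T@(tgt-p)/.1; r=R.from_matrix(Rn.T@Rt).as_rotvec()/(np.pi/4)
            k=max(1,abs(d).max(),abs(r).max()); d/=k; r/=k
            n=max(np.linalg.norm(d)*2,np.linalg.norm(r)*45/8.59)
            print([*d.round(3).tolist(),*r.round(3).tolist()],'rows',round(n,1),'' if k>1 else '<- wp')
            p=p+Rn@d*.1; Rn=Rn@R.from_rotvec(r*np.pi/4).as_matrix()
            if k==1: break
E
python3 - <<'E'
from h import *
plan([(.5508,.3797,.13,8.6),(.5508,.3797,.09,8.6),(.5508,.3797,.009,8.6)])
E
```

```text
t 0.1 at [0.2233 0.5563 0.2305] F [ 0.2 -0.1 -0.6] w 0.0856
[-1.0, -0.113, 0.272, -0.001, 0.0, 0.358] rows 2.1 
[-1.0, 0.17, 0.274, -0.001, 0.0, 0.361] rows 2.1 
[-1.0, 0.485, 0.3, -0.001, 0.0, 0.395] rows 2.3 
[-0.426, 0.406, 0.159, -0.0, 0.0, 0.209] rows 1.2 <- wp
[-0.0, -0.0, 0.4, 0.0, -0.0, 0.0] rows 0.8 <- wp
[-0.0, -0.0, 0.81, 0.0, -0.0, 0.0] rows 1.6 <- wp
```

>>> move_arm(
  series=[
    [[-1, -0.11, 0.27, 0, 0, 0.36, 0.95], [-1, -0.11, 0.27, 0, 0, 0.36, 0.95], [-1, -0.11, 0.27, 0, 0, 0.36, 0.95], [-1, -0.11, 0.27, 0, 0, 0.36, 0.95]],
  ],
)

```text
time_s: 0.5
eef_pos: [0.3129, 0.5082, 0.2034]
orientation: [-1.027, -2.968, 0.003]
ft_force: [0.6, 0.3, -0.1]
gripper_width: 0.0813
grasp_force: 0.0
```

>>> move_arm(
  series=[
    [[-1, 0.17, 0.27, 0, 0, 0.36, 0.95], [-1, 0.17, 0.27, 0, 0, 0.36, 0.95], [-1, 0.17, 0.27, 0, 0, 0.36, 0.95], [-1, 0.17, 0.27, 0, 0, 0.36, 0.95]],
  ],
)

```text
time_s: 0.9
eef_pos: [0.4012, 0.4611, 0.177]
orientation: [-1.432, -2.795, 0.001]
ft_force: [0.0, -0.0, 0.2]
gripper_width: 0.0813
grasp_force: 0.0
```

>>> move_arm(
  series=[
    [[-1, 0.48, 0.3, 0, 0, 0.4, 0.95], [-1, 0.48, 0.3, 0, 0, 0.4, 0.95], [-1, 0.48, 0.3, 0, 0, 0.4, 0.95], [-1, 0.48, 0.3, 0, 0, 0.4, 0.95]],
  ],
)

```text
time_s: 1.3
eef_pos: [0.4989, 0.4082, 0.147]
orientation: [-1.851, -2.538, 0.001]
ft_force: [0.4, -0.4, -0.0]
gripper_width: 0.0814
grasp_force: 0.0
```

>>> move_arm(
  series=[
    [[-0.42, 0.4, 0.16, 0, 0, 0.21, 0.95], [-0.42, 0.4, 0.16, 0, 0, 0.21, 0.95], [-0.42, 0.4, 0.16, 0, 0, 0.21, 0.95], [-0.42, 0.4, 0.16, 0, 0, 0.21, 0.95]],
  ],
)

```text
time_s: 1.7
eef_pos: [0.5478, 0.3815, 0.1318]
orientation: [-2.051, -2.378, 0.0]
ft_force: [0.0, 0.6, -0.7]
gripper_width: 0.0814
grasp_force: 0.0
```

Run:
```python
from h import *
plan([(.5508,.3797,.009,8.6)])
```

```text
t 1.7 at [0.5478 0.3815 0.1318] F [ 0.   0.6 -0.7] w 0.0814
[-0.019, 0.023, 1.0, -0.001, -0.001, -0.002] rows 2.0 
[-0.004, 0.005, 0.228, -0.0, -0.0, -0.001] rows 0.5 <- wp
```

>>> move_arm(
  series=[
    [[-0.02, 0.02, 0.5, 0, 0, 0, 0.95], [-0.02, 0.02, 1, 0, 0, 0, 0.95], [-0.02, 0.02, 1, 0, 0, 0, 0.95]],
  ],
)

```text
time_s: 2.0
eef_pos: [0.545, 0.3768, 0.0255]
orientation: [-2.048, -2.375, 0.019]
ft_force: [-1.6, -0.4, 0.9]
gripper_width: 0.0811
grasp_force: 0.0
```

>>> move_arm(
  series=[
    [[0, 0, 0.22, 0, 0, 0, 0.95], [0, 0, 0.22, 0, 0, 0, 0.95], [0, 0, 0.22, 0, 0, 0, 0.6], [0, 0, 0.22, 0, 0, 0, 0.5], [0, 0, 0.22, 0, 0, 0, 0.5], [0, 0, 0.22, 0, 0, 0, 0.5], [0, 0, 0.22, 0, 0, 0, 0.5]],
  ],
)

```text
time_s: 2.7
eef_pos: [0.5532, 0.3796, 0.0123]
orientation: [2.054, 2.376, 0.006]
ft_force: [-1.7, 1.9, 6.4]
gripper_width: 0.0561
grasp_force: 64.2
```

>>> move_arm(
  series=[
    [[0, 0, -0.4, 0, 0, 0, 0.5], [0, 0, -0.8, 0, 0, 0, 0.5], [0, 0, -1, 0, 0, 0, 0.5], [0, 0, -1, 0, 0, 0, 0.5]],
  ],
)

```text
time_s: 3.1
eef_pos: [0.5549, 0.3801, 0.1151]
orientation: [2.053, 2.374, 0.014]
ft_force: [0.3, 0.8, -0.8]
gripper_width: 0.056
grasp_force: 64.2
```

Run:
```python
from h import *
plan([(.59,.15,.13,0),(.6095,.0495,.13,0)])
f,*_=cap('top');g,*_=cap('side')
cv2.imwrite('pics/p1.png',np.hstack([cv2.resize(f[130:280,60:260],(400,300)),cv2.resize(g[200:420,150:400],(341,300))]))
```

```text
t 3.1 at [0.5549 0.3801 0.1151] F [ 0.3  0.8 -0.8] w 0.056
[-1.0, 0.007, -0.067, 0.005, -0.002, 0.079] rows 2.0 
[-1.0, 0.069, -0.066, 0.005, -0.002, 0.079] rows 2.0 
[-0.322, 0.043, -0.021, 0.002, -0.001, 0.026] rows 0.7 <- wp
[-1.0, 0.194, 0.0, 0.0, 0.0, -0.0] rows 2.0 
[-0.005, 0.001, 0.0, 0.0, 0.0, -0.0] rows 0.0 <- wp
```

View pics/p1.png

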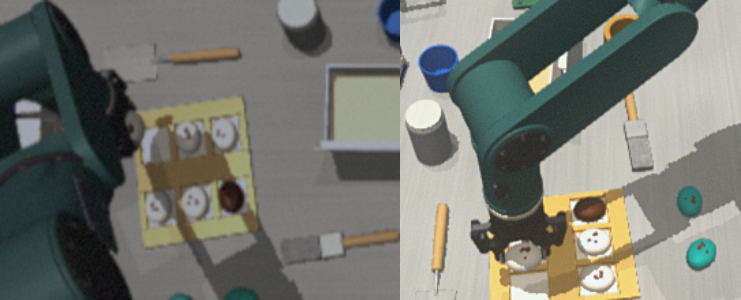

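Pastry gripped (width 56 mm), its pocket at about (158,145) in the crop is empty, and the others are still in place. Carrying it to the left-most slot.

>>> move_arm(
  series=[
    [[-0.5, 0, -0.05, 0, 0, 0.08, 0.5], [-1, 0, -0.1, 0, 0, 0.08, 0.5], [-1, 0, -0.1, 0, 0, 0.08, 0.5]],
  ],
)

```text
time_s: 3.5
eef_pos: [0.5658, 0.2738, 0.1181]
orientation: [2.133, 2.306, -0.007]
ft_force: [-0.1, 0.9, -0.6]
gripper_width: 0.0562
grasp_force: 64.2
```

>>> move_arm(
  series=[
    [[-0.5, 0.04, -0.05, 0, 0, 0.08, 0.5], [-1, 0.07, -0.1, 0, 0, 0.08, 0.5], [-1, 0.07, -0.1, 0, 0, 0.08, 0.5]],
  ],
)

```text
time_s: 3.8
eef_pos: [0.5816, 0.1753, 0.1285]
orientation: [2.205, 2.237, -0.005]
ft_force: [0.6, 1.0, -0.4]
gripper_width: 0.056
grasp_force: 64.1
```

>>> move_arm(
  series=[
    [[-0.5, 0.1, 0, 0, 0, 0.03, 0.5], [-0.8, 0.15, 0, 0, 0, 0.03, 0.5], [-0.8, 0.15, 0, 0, 0, 0.03, 0.5]],
  ],
)

```text
time_s: 4.1
eef_pos: [0.5981, 0.0977, 0.1281]
orientation: [-2.23, -2.212, 0.003]
ft_force: [1.0, 1.7, -0.5]
gripper_width: 0.0563
grasp_force: 64.1
```

Run:
```python
from h import *
plan([(.612,.0495,.13,0),(.612,.0495,.05,0),(.612,.0495,.013,0)])
```

```text
t 4.1 at [0.5981 0.0977 0.1281] F [ 1.   1.7 -0.5] w 0.0563
[-0.481, 0.143, -0.019, -0.002, 0.002, -0.01] rows 1.0 <- wp
[0.0, -0.0, 0.8, 0.0, -0.0, -0.0] rows 1.6 <- wp
[0.0, 0.0, 0.37, -0.0, 0.0, 0.0] rows 0.7 <- wp
```

>>> move_arm(
  series=[
    [[-0.25, 0.07, 0, 0, 0, -0.01, 0.5], [-0.48, 0.14, 0, 0, 0, -0.01, 0.5], [-0.48, 0.14, 0.2, 0, 0, -0.01, 0.5], [-0.48, 0.14, 0.2, 0, 0, -0.01, 0.5], [-0.48, 0.14, 0.2, 0, 0, -0.01, 0.5], [-0.48, 0.14, 0.2, 0, 0, -0.01, 0.5]],
  ],
)

```text
time_s: 4.7
eef_pos: [0.6116, 0.0536, 0.1094]
orientation: [-2.217, -2.226, 0.0]
ft_force: [0.5, 0.0, -0.4]
gripper_width: 0.056
grasp_force: 64.1
```

Run:
```python
from h import *
plan([(.612,.0495,.015,0)])
g,*_=cap('side'); cv2.imwrite('pics/p2.png',g)
```

```text
t 4.7 at [0.6116 0.0536 0.1094] F [ 0.5  0.  -0.4] w 0.056
[-0.041, 0.005, 0.944, -0.0, -0.0, 0.005] rows 1.9 <- wp
```

View pics/p2.png

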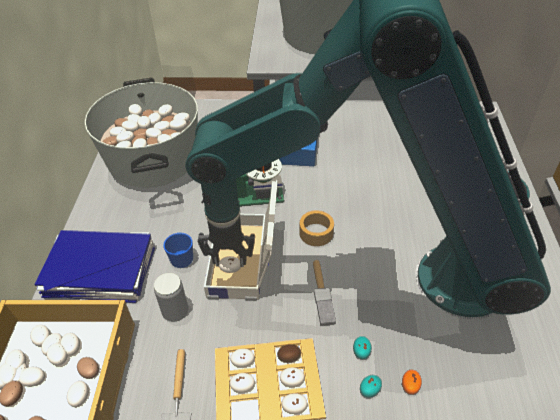

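Pastry held above the left slot, and the forearm is well clear of the lid. Lowering it.

>>> move_arm(
  series=[
    [[-0.04, 0, 0.4, 0, 0, 0, 0.5], [-0.04, 0, 0.8, 0, 0, 0, 0.5], [-0.04, 0, 0.96, 0, 0, 0, 0.5], [-0.04, 0, 0.96, 0, 0, 0, 0.5], [-0.04, 0, 0.96, 0, 0, 0, 0.5], [-0.04, 0, 0.96, 0, 0, 0, 0.6], [-0.04, 0, 0.96, 0, 0, 0, 0.85], [-0.04, 0, 0.96, 0, 0, 0, 0.85], [-0.04, 0, 0.96, 0, 0, 0, 0.85], [-0.04, 0, 0.96, 0, 0, 0, 0.85]],
  ],
)

```text
time_s: 5.75
eef_pos: [0.6118, 0.0485, 0.0135]
orientation: [2.218, 2.225, 0.0]
ft_force: [-0.9, -0.8, -0.1]
gripper_width: 0.0729
grasp_force: 0.0
```

>>> move_arm(
  series=[
    [[0, 0, -0.3, 0, 0, 0, 0.85], [0, 0, -0.7, 0, 0, 0, 0.85], [0, 0, -1, 0, 0, 0, 0.85], [0, 0, -1, 0, 0, 0, 0.85]],
  ],
)

```text
time_s: 6.15
eef_pos: [0.6153, 0.0484, 0.1181]
orientation: [2.213, 2.22, 0.009]
ft_force: [0.6, 0.2, -0.1]
gripper_width: 0.0727
grasp_force: 0.0
```

Run:
```python
from h import *
plan([(.59,.15,.13,0),(.5601,.3184,.11,8.6)])
```

```text
t 6.2 at [0.6153 0.0484 0.1181] F [ 0.6  0.2 -0.1] w 0.0727
[1.0, -0.245, -0.12, 0.011, 0.001, 0.004] rows 2.1 
[0.017, -0.004, -0.002, 0.0, 0.0, 0.0] rows 0.0 <- wp
[1.0, -0.178, 0.119, 0.0, -0.0, -0.113] rows 2.0 
[0.692, -0.06, 0.081, 0.0, 0.0, -0.078] rows 1.4 <- wp
```

```bash
cat >> h.py <<'E'
PK=dict(P0=(.5508,.3797),P1=(.5601,.3184),P2=(.5694,.2571),P3=(.4493,.3016),P4=(.4400,.3629))
def check(n):
    """white blob centroids near pockets, projected at z=.02, raw centroid minus pocket centre in mm"""
    f,K,T,_=cap(n); h=cv2.cvtColor(f,cv2.COLOR_BGR2HSV); out={}
    w=(h[...,1]<(45 if n=='top' else 40))&(h[...,2]>(120 if n=='top' else 150))
    for k,(x,y) in PK.items():
        u,v=proj(K,T,[x,y,.02]); yy,xx=np.indices(w.shape); r=13 if n=='top' else 19
        m=w&((xx-u)**2+(yy-v)**2<r*r)
        if m.sum()>20: c=plane(K,T,xx[m].mean(),yy[m].mean(),.02); out[k]=(int(m.sum()),((c[:2]-[x,y])*1000).round(1).tolist())
    print(n,out)
E
python3 -c "
from h import *
check('top');check('side')"
```

```text
top {'P0': (291, [-2.7, -1.1]), 'P1': (242, [-0.9, 2.3]), 'P2': (56, [0.4, 25.7])}
side {'P0': (562, [-0.9, 1.3]), 'P1': (487, [0.4, -1.4]), 'P2': (540, [1.5, -4.8]), 'P3': (459, [1.4, 1.7]), 'P4': (488, [1.1, 0.3])}
```

>>> move_arm(
  series=[
    [[0.5, -0.12, -0.1, 0, 0, 0, 0.95], [1, -0.24, -0.12, 0, 0, 0, 0.95], [1, -0.24, -0.12, 0, 0, 0, 0.95]],
  ],
)

```text
time_s: 6.55
eef_pos: [0.5845, 0.1529, 0.1239]
orientation: [-2.212, -2.226, 0.002]
ft_force: [-0.2, -0.4, 0.4]
gripper_width: 0.081
grasp_force: 0.0
```

>>> move_arm(
  series=[
    [[0.5, -0.1, 0.1, 0, 0, -0.1, 0.95], [1, -0.18, 0.12, 0, 0, -0.11, 0.95], [1, -0.18, 0.12, 0, 0, -0.11, 0.95]],
  ],
)

```text
time_s: 6.85
eef_pos: [0.5665, 0.2527, 0.1111]
orientation: [-2.113, -2.321, 0.003]
ft_force: [0.2, -0.0, -1.0]
gripper_width: 0.081
grasp_force: 0.0
```

>>> move_arm(
  series=[
    [[0.5, -0.05, 0.08, 0, 0, -0.08, 0.95], [0.7, -0.06, 0.08, 0, 0, -0.08, 0.95], [0.7, -0.06, 0.08, 0, 0, -0.08, 0.95], [0.7, -0.06, 0.08, 0, 0, -0.08, 0.95], [0.7, -0.06, 0.08, 0, 0, -0.08, 0.95]],
  ],
)

```text
time_s: 7.35
eef_pos: [0.5569, 0.3159, 0.1046]
orientation: [-2.047, -2.383, 0.003]
ft_force: [0.2, 0.1, 0.1]
gripper_width: 0.081
grasp_force: 0.0
```

Run:
```python
from h import *
plan([(.5601,.3184,.0135,8.6)])
```

```text
t 7.3 at [0.5569 0.3159 0.1046] F [0.2 0.1 0.1] w 0.081
[0.021, 0.037, 0.911, -0.002, 0.001, 0.002] rows 1.8 <- wp
```

>>> move_arm(
  series=[
    [[0.02, 0.04, 0.4, 0, 0, 0, 0.95], [0.02, 0.04, 0.8, 0, 0, 0, 0.95], [0.02, 0.04, 0.91, 0, 0, 0, 0.95], [0.02, 0.04, 0.91, 0, 0, 0, 0.9], [0.02, 0.04, 0.91, 0, 0, 0, 0.5], [0.02, 0.04, 0.91, 0, 0, 0, 0.5], [0.02, 0.04, 0.91, 0, 0, 0, 0.5], [0.02, 0.04, 0.91, 0, 0, 0, 0.5], [0.02, 0.04, 0.91, 0, 0, 0, 0.5]],
  ],
)

```text
time_s: 8.25
eef_pos: [0.5624, 0.3207, 0.0167]
orientation: [2.044, 2.383, 0.005]
ft_force: [-0.1, -1.1, 7.5]
gripper_width: 0.0551
grasp_force: 64.2
```

>>> move_arm(
  series=[
    [[0, 0, -0.3, 0, 0, 0, 0.5], [0, 0, -0.7, 0, 0, 0, 0.5], [0, 0, -1, 0, 0, 0, 0.5], [0, 0, -1, 0, 0, 0, 0.5]],
  ],
)

```text
time_s: 8.65
eef_pos: [0.5642, 0.3219, 0.1203]
orientation: [2.043, 2.381, 0.015]
ft_force: [0.4, 0.8, -1.0]
gripper_width: 0.0556
grasp_force: 63.6
```

Run:
```python
from h import *
plan([(.595,.12,.12,0),(.612,-.0015,.115,0),(.612,-.0015,.0135,0)])
check('side')
```

```text
t 8.7 at [0.5642 0.3219 0.1203] F [ 0.4  0.8 -1. ] w 0.0556
[-1.0, -0.001, -0.001, 0.006, -0.002, 0.095] rows 2.0 
[-1.0, 0.074, 0.0, 0.006, -0.002, 0.095] rows 2.0 
[-0.039, 0.006, 0.0, 0.0, -0.0, 0.004] rows 0.1 <- wp
[-1.0, 0.14, 0.041, 0.0, 0.0, -0.0] rows 2.0 
[-0.215, 0.03, 0.009, 0.0, 0.0, -0.0] rows 0.4 <- wp
[0.0, -0.0, 1.0, 0.0, 0.0, 0.0] rows 2.0 
[0.0, -0.0, 0.015, 0.0, 0.0, 0.0] rows 0.0 <- wp
side {'P0': (588, [-0.4, -0.7]), 'P1': (417, [0.6, 3.0]), 'P2': (215, [5.1, 10.7]), 'P3': (340, [-2.7, 5.3]), 'P4': (480, [1.0, -0.3])}
```

>>> move_arm(
  series=[
    [[-0.5, 0, 0, 0, 0, 0.05, 0.5], [-1, 0, 0, 0, 0, 0.09, 0.5], [-1, 0, 0, 0, 0, 0.09, 0.5]],
  ],
)

```text
time_s: 9.0
eef_pos: [0.5754, 0.2159, 0.1133]
orientation: [2.134, 2.305, -0.006]
ft_force: [0.7, 0.4, -0.4]
gripper_width: 0.0556
grasp_force: 63.6
```

>>> move_arm(
  series=[
    [[-0.5, 0.04, 0, 0, 0, 0.05, 0.5], [-1, 0.08, 0, 0, 0, 0.1, 0.5], [-1, 0.08, 0, 0, 0, 0.1, 0.5]],
  ],
)

```text
time_s: 9.3
eef_pos: [0.5923, 0.1173, 0.1135]
orientation: [2.223, 2.219, -0.004]
ft_force: [0.0, 0.6, -0.7]
gripper_width: 0.0554
grasp_force: 63.6
```

>>> move_arm(
  series=[
    [[-0.5, 0.1, 0.02, 0, 0, 0, 0.5], [-1, 0.16, 0.04, 0, 0, 0, 0.5], [-1, 0.16, 0.04, 0, 0, 0, 0.5], [-1, 0.16, 0.04, 0, 0, 0, 0.5], [-1, 0.16, 0.04, 0, 0, 0, 0.5]],
  ],
)

```text
time_s: 9.8
eef_pos: [0.6074, 0.0237, 0.1097]
orientation: [-2.217, -2.224, 0.001]
ft_force: [-0.4, 0.5, 0.2]
gripper_width: 0.0554
grasp_force: 63.6
```

Run:
```python
from h import *
plan([(.612,-.0015,.016,0)])
check('side')
```

```text
t 9.8 at [0.6074 0.0237 0.1097] F [-0.4  0.5  0.2] w 0.0554
[-0.252, 0.046, 0.937, -0.002, -0.001, 0.004] rows 1.9 <- wp
side {'P0': (600, [-0.5, -1.1]), 'P1': (556, [-0.3, 1.9]), 'P2': (511, [1.7, -7.1]), 'P3': (455, [1.2, 1.4]), 'P4': (487, [1.2, 0.2])}
```

>>> move_arm(
  series=[
    [[-0.25, 0.05, 0, 0, 0, 0, 0.5], [-0.25, 0.05, 0.3, 0, 0, 0, 0.5], [-0.25, 0.05, 0.7, 0, 0, 0, 0.5], [-0.25, 0.05, 0.94, 0, 0, 0, 0.5], [-0.25, 0.05, 0.94, 0, 0, 0, 0.5], [-0.25, 0.05, 0.94, 0, 0, 0, 0.5], [-0.25, 0.05, 0.94, 0, 0, 0, 0.6], [-0.25, 0.05, 0.94, 0, 0, 0, 0.85], [-0.25, 0.05, 0.94, 0, 0, 0, 0.85], [-0.25, 0.05, 0.94, 0, 0, 0, 0.85], [-0.25, 0.05, 0.94, 0, 0, 0, 0.85]],
  ],
)

```text
time_s: 10.95
eef_pos: [0.6134, -0.0027, 0.0167]
orientation: [2.218, 2.224, 0.0]
ft_force: [-0.0, 0.1, -0.9]
gripper_width: 0.0729
grasp_force: 0.0
```

>>> move_arm(
  series=[
    [[0, 0, -0.3, 0, 0, 0, 0.85], [0, 0, -0.7, 0, 0, 0, 0.85], [0, 0, -1, 0, 0, 0, 0.85], [0, 0, -1, 0, 0, 0, 0.85]],
  ],
)

```text
time_s: 11.35
eef_pos: [0.6168, -0.0031, 0.1211]
orientation: [2.213, 2.22, 0.008]
ft_force: [0.4, -0.2, 0.5]
gripper_width: 0.0723
grasp_force: 0.0
```

Run:
```python
from h import *
plan([(.59,.11,.13,0),(.5694,.2571,.11,8.6)])
g,K,T,_=cap('side'); cv2.imwrite('pics/p3.png',cv2.resize(g[200:420,190:340],(545,800*220//220)[:1]+(600,),interpolation=cv2.INTER_CUBIC)) if 0 else cv2.imwrite('pics/p3.png',cv2.resize(g[200:420,190:340],(409,600),interpolation=cv2.INTER_CUBIC))
```

```text
t 11.3 at [ 0.6168 -0.0031  0.1211] F [ 0.4 -0.2  0.5] w 0.0723
[1.0, -0.233, -0.082, 0.01, 0.001, 0.003] rows 2.1 
[0.132, -0.031, -0.01, 0.001, 0.0, 0.0] rows 0.3 <- wp
[1.0, -0.14, 0.136, 0.0, -0.0, -0.13] rows 2.0 
[0.475, -0.018, 0.064, -0.0, 0.0, -0.061] rows 1.0 <- wp
```

View pics/p3.png

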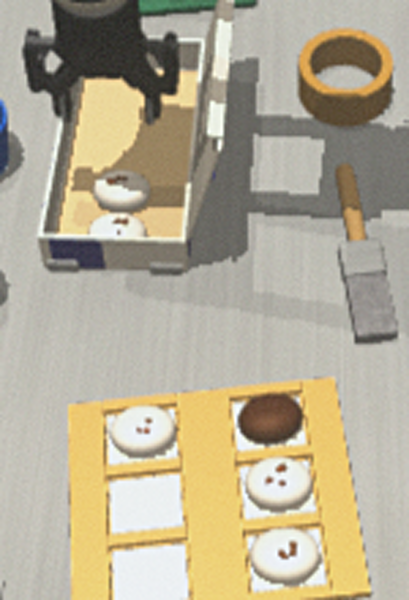

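Two pastries lie flat in the carton, and P2, P3, P4 and the bare one are still in their pockets. Next is P2.

>>> move_arm(
  series=[
    [[0.5, -0.12, -0.1, 0, 0, 0, 0.95], [1, -0.26, -0.1, 0, 0, 0, 0.95], [1, -0.26, -0.1, 0, 0, 0, 0.95]],
  ],
)

```text
time_s: 11.7
eef_pos: [0.5837, 0.1016, 0.125]
orientation: [-2.212, -2.225, 0.003]
ft_force: [0.1, 0.6, 0.8]
gripper_width: 0.0811
grasp_force: 0.0
```

>>> move_arm(
  series=[
    [[0.5, -0.1, 0.1, 0, 0, -0.1, 0.95], [1, -0.14, 0.14, 0, 0, -0.13, 0.95], [1, -0.14, 0.14, 0, 0, -0.13, 0.95]],
  ],
)

```text
time_s: 12.0
eef_pos: [0.5704, 0.2016, 0.1103]
orientation: [-2.094, -2.337, 0.002]
ft_force: [-0.5, 0.4, -0.7]
gripper_width: 0.0811
grasp_force: 0.0
```

>>> move_arm(
  series=[
    [[0.5, -0.02, 0.08, 0, 0, -0.06, 0.95], [0.6, -0.03, 0.08, 0, 0, -0.06, 0.95], [0.6, -0.03, 0.08, 0, 0, -0.06, 0.95], [0.6, -0.03, 0.08, 0, 0, -0.06, 0.95], [0.6, -0.03, 0.08, 0, 0, -0.06, 0.95]],
  ],
)

```text
time_s: 12.5
eef_pos: [0.5636, 0.255, 0.1041]
orientation: [2.047, 2.382, -0.001]
ft_force: [0.1, 0.7, 0.9]
gripper_width: 0.081
grasp_force: 0.0
```

Run:
```python
from h import *
plan([(.5694,.2565,.0135,8.6)])
```

```text
t 12.5 at [0.5636 0.255  0.1041] F [0.1 0.7 0.9] w 0.081
[0.007, 0.06, 0.906, -0.001, 0.001, 0.001] rows 1.8 <- wp
```

>>> move_arm(
  series=[
    [[0.01, 0.06, 0.4, 0, 0, 0, 0.95], [0.01, 0.06, 0.8, 0, 0, 0, 0.95], [0.01, 0.06, 0.91, 0, 0, 0, 0.95], [0.01, 0.06, 0.91, 0, 0, 0, 0.9], [0.01, 0.06, 0.91, 0, 0, 0, 0.5], [0.01, 0.06, 0.91, 0, 0, 0, 0.5], [0.01, 0.06, 0.91, 0, 0, 0, 0.5], [0.01, 0.06, 0.91, 0, 0, 0, 0.5], [0.01, 0.06, 0.91, 0, 0, 0, 0.5]],
  ],
)

```text
time_s: 13.4
eef_pos: [0.5709, 0.2589, 0.0156]
orientation: [2.044, 2.382, 0.005]
ft_force: [-0.0, -1.5, 7.4]
gripper_width: 0.0553
grasp_force: 64.2
```

>>> move_arm(
  series=[
    [[0, 0, -0.3, 0, 0, 0, 0.5], [0, 0, -0.7, 0, 0, 0, 0.5], [0, 0, -1, 0, 0, 0, 0.5], [0, 0, -1, 0, 0, 0, 0.5]],
  ],
)

```text
time_s: 13.8
eef_pos: [0.5729, 0.2599, 0.1191]
orientation: [2.042, 2.38, 0.014]
ft_force: [0.3, 0.8, 0.0]
gripper_width: 0.0555
grasp_force: 63.8
```

>>> move_arm(
  series=[
    [[-0.5, 0, 0, 0, 0, 0.05, 0.5], [-1, 0, 0, 0, 0, 0.09, 0.5], [-1, 0, 0, 0, 0, 0.09, 0.5]],
  ],
)

```text
time_s: 14.1
eef_pos: [0.585, 0.1545, 0.1134]
orientation: [2.133, 2.304, -0.002]
ft_force: [0.1, 0.4, 0.3]
gripper_width: 0.0558
grasp_force: 63.8
```

>>> move_arm(
  series=[
    [[-0.5, 0.04, 0, 0, 0, 0.05, 0.5], [-1, 0.1, 0, 0, 0, 0.1, 0.5], [-1, 0.1, 0, 0, 0, 0.1, 0.5]],
  ],
)

```text
time_s: 14.4
eef_pos: [0.6039, 0.0558, 0.1134]
orientation: [2.222, 2.217, -0.001]
ft_force: [-0.0, 0.8, -0.5]
gripper_width: 0.0557
grasp_force: 63.8
```

>>> move_arm(
  series=[
    [[-0.5, 0.1, 0, 0, 0, 0, 0.5], [-1, 0.12, 0, 0, 0, 0, 0.5], [-1, 0.12, 0, 0, 0, 0, 0.5], [-1, 0.12, 0, 0, 0, 0, 0.5], [-1, 0.12, 0, 0, 0, 0, 0.5]],
  ],
)

```text
time_s: 14.9
eef_pos: [0.6142, -0.0378, 0.1131]
orientation: [-2.217, -2.224, 0.0]
ft_force: [0.3, -0.3, 0.4]
gripper_width: 0.056
grasp_force: 63.8
```

Run:
```python
from h import *
plan([(.612,-.0525,.0155,0)])
```

```text
t 14.9 at [ 0.6142 -0.0378  0.1131] F [ 0.3 -0.3  0.4] w 0.056
[-0.148, -0.022, 0.975, -0.001, -0.001, 0.004] rows 2.0 <- wp
```

>>> move_arm(
  series=[
    [[-0.15, -0.02, 0, 0, 0, 0, 0.5], [-0.15, -0.02, 0.3, 0, 0, 0, 0.5], [-0.15, -0.02, 0.7, 0, 0, 0, 0.5], [-0.15, -0.02, 0.97, 0, 0, 0, 0.5], [-0.15, -0.02, 0.97, 0, 0, 0, 0.5], [-0.15, -0.02, 0.97, 0, 0, 0, 0.5], [-0.15, -0.02, 0.97, 0, 0, 0, 0.6], [-0.15, -0.02, 0.97, 0, 0, 0, 0.85], [-0.15, -0.02, 0.97, 0, 0, 0, 0.85], [-0.15, -0.02, 0.97, 0, 0, 0, 0.85], [-0.15, -0.02, 0.97, 0, 0, 0, 0.85]],
  ],
)

```text
time_s: 16.0
eef_pos: [0.6129, -0.0542, 0.0167]
orientation: [2.218, 2.225, 0.0]
ft_force: [0.8, -0.3, 0.4]
gripper_width: 0.0726
grasp_force: 0.0
```

>>> move_arm(
  series=[
    [[0, 0, -0.3, 0, 0, 0, 0.85], [0, 0, -0.7, 0, 0, 0, 0.85], [0, 0, -1, 0, 0, 0, 0.85], [0, 0, -1, 0, 0, 0, 0.85]],
  ],
)

```text
time_s: 16.4
eef_pos: [0.6162, -0.0549, 0.1211]
orientation: [2.213, 2.22, 0.007]
ft_force: [0.7, -0.5, -0.4]
gripper_width: 0.0728
grasp_force: 0.0
```

Run:
```python
from h import *
check('side')
plan([(.6,.1,.12,0),(.55,.19,.12,0),(.4493,.3016,.11,8.6)])
```

```text
side {'P0': (599, [-0.5, -1.1]), 'P1': (606, [-0.0, -1.5]), 'P2': (581, [0.2, -2.9]), 'P3': (451, [1.3, 1.4]), 'P4': (483, [1.1, 0.5])}
t 16.4 at [ 0.6147 -0.0546  0.1189] F [0.5 0.3 0.3] w 0.0725
[1.0, -0.092, -0.009, 0.004, 0.001, 0.003] rows 2.0 
[0.546, -0.051, -0.004, 0.002, 0.001, 0.001] rows 1.1 <- wp
[0.9, -0.5, -0.0, 0.0, 0.0, 0.0] rows 2.1 <- wp
[1.0, -0.902, 0.09, -0.0, -0.0, -0.171] rows 2.7 
[0.129, -0.088, 0.01, 0.0, 0.0, -0.02] rows 0.3 <- wp
```

>>> move_arm(
  series=[
    [[0.5, -0.05, 0, 0, 0, 0, 0.95], [1, -0.1, 0, 0, 0, 0, 0.95], [1, -0.1, 0, 0, 0, 0, 0.95]],
  ],
)

```text
time_s: 16.75
eef_pos: [0.5998, 0.051, 0.1147]
orientation: [-2.211, -2.226, 0.002]
ft_force: [-0.1, 0.2, -0.8]
gripper_width: 0.0808
grasp_force: 0.0
```

>>> move_arm(
  series=[
    [[0.5, -0.05, 0, 0, 0, 0, 0.95], [0.9, -0.2, 0, 0, 0, 0, 0.95], [0.95, -0.3, 0, 0, 0, 0, 0.95]],
  ],
)

```text
time_s: 17.05
eef_pos: [0.5702, 0.1439, 0.1149]
orientation: [-2.213, -2.226, 0.002]
ft_force: [-0.8, 0.0, 0.4]
gripper_width: 0.0814
grasp_force: 0.0
```

>>> move_arm(
  series=[
    [[0.5, -0.3, 0, 0, 0, 0, 0.95], [0.9, -0.6, 0, 0, 0, -0.1, 0.95], [0.9, -0.6, 0, 0, 0, -0.1, 0.95]],
  ],
)

```text
time_s: 17.35
eef_pos: [0.5073, 0.2324, 0.1149]
orientation: [-2.121, -2.313, 0.006]
ft_force: [-0.7, -0.2, -0.7]
gripper_width: 0.081
grasp_force: 0.0
```

>>> move_arm(
  series=[
    [[0.4, -0.3, 0.05, 0, 0, -0.05, 0.95], [0.7, -0.6, 0.1, 0, 0, -0.1, 0.95], [0.7, -0.6, 0.1, 0, 0, -0.1, 0.95], [0.7, -0.6, 0.1, 0, 0, -0.1, 0.95], [0.7, -0.6, 0.1, 0, 0, -0.1, 0.95]],
  ],
)

```text
time_s: 17.85
eef_pos: [0.4476, 0.2944, 0.1061]
orientation: [2.037, 2.39, 0.0]
ft_force: [-0.4, -0.0, 0.5]
gripper_width: 0.0813
grasp_force: 0.0
```

Run:
```python
from h import *
plan([(.4493,.3016,.0135,8.6)])
```

```text
t 17.9 at [0.4476 0.2944 0.1061] F [-0.4 -0.   0.5] w 0.0813
[0.069, 0.028, 0.926, 0.001, 0.001, 0.011] rows 1.9 <- wp
```

>>> move_arm(
  series=[
    [[0.07, 0.03, 0.4, 0, 0, 0.01, 0.95], [0.07, 0.03, 0.8, 0, 0, 0.01, 0.95], [0.07, 0.03, 0.92, 0, 0, 0.01, 0.95], [0.07, 0.03, 0.92, 0, 0, 0.01, 0.9], [0.07, 0.03, 0.92, 0, 0, 0.01, 0.5], [0.07, 0.03, 0.92, 0, 0, 0.01, 0.5], [0.07, 0.03, 0.92, 0, 0, 0.01, 0.5], [0.07, 0.03, 0.92, 0, 0, 0.01, 0.5], [0.07, 0.03, 0.92, 0, 0, 0.01, 0.5]],
  ],
)

```text
time_s: 18.75
eef_pos: [0.4497, 0.303, 0.0164]
orientation: [2.044, 2.383, 0.004]
ft_force: [-0.4, -3.3, 7.0]
gripper_width: 0.0556
grasp_force: 63.4
```

>>> move_arm(
  series=[
    [[0, 0, -0.3, 0, 0, 0, 0.5], [0, 0, -0.7, 0, 0, 0, 0.5], [0, 0, -1, 0, 0, 0, 0.5], [0, 0, -1, 0, 0, 0, 0.5]],
  ],
)

```text
time_s: 19.15
eef_pos: [0.4518, 0.3047, 0.1198]
orientation: [2.043, 2.381, 0.015]
ft_force: [0.8, -0.6, 0.4]
gripper_width: 0.0558
grasp_force: 64.0
```

>>> move_arm(
  series=[
    [[-0.4, 0.4, 0, 0, 0, 0.05, 0.5], [-0.7, 0.6, 0, 0, 0, 0.1, 0.5], [-0.9, 0.8, 0, 0, 0, 0.1, 0.5], [-0.9, 0.8, 0, 0, 0, 0.1, 0.5]],
  ],
)

```text
time_s: 19.55
eef_pos: [0.5448, 0.2238, 0.1147]
orientation: [2.14, 2.296, 0.004]
ft_force: [0.3, 0.5, -0.9]
gripper_width: 0.0557
grasp_force: 64.0
```

>>> move_arm(
  series=[
    [[-0.4, 0.25, 0, 0, 0, 0.05, 0.5], [-0.9, 0.5, 0, 0, 0, 0.1, 0.5], [-0.9, 0.5, 0, 0, 0, 0.1, 0.5]],
  ],
)

```text
time_s: 19.85
eef_pos: [0.6004, 0.1362, 0.1145]
orientation: [2.229, 2.21, 0.002]
ft_force: [0.0, 0.2, 0.2]
gripper_width: 0.0555
grasp_force: 64.0
```

>>> move_arm(
  series=[
    [[-0.5, 0.05, 0, 0, 0, 0, 0.5], [-1, 0.1, 0, 0, 0, 0, 0.5], [-1, 0.1, 0, 0, 0, 0, 0.5], [-1, 0.1, 0, 0, 0, 0, 0.5]],
  ],
)

```text
time_s: 20.25
eef_pos: [0.6063, 0.0395, 0.1141]
orientation: [-2.229, -2.213, 0.0]
ft_force: [-0.8, 0.8, 0.8]
gripper_width: 0.0556
grasp_force: 64.0
```

Run:
```python
from h import *
plan([(.612,-.0800,.115,0),(.612,-.1035,.0155,0)])
```

```text
t 20.2 at [0.6063 0.0395 0.1141] F [-0.8  0.8  0.8] w 0.0556
[-1.0, 0.055, -0.008, -0.001, -0.001, -0.008] rows 2.0 
[-0.194, 0.01, -0.001, -0.0, -0.0, -0.001] rows 0.4 <- wp
[-0.235, 0.0, 0.995, -0.0, -0.0, -0.0] rows 2.0 <- wp
```

>>> move_arm(
  series=[
    [[-0.5, 0.03, 0, 0, 0, -0.01, 0.5], [-1, 0.06, 0, 0, 0, -0.01, 0.5], [-1, 0.06, 0, 0, 0, -0.01, 0.5], [-1, 0.06, 0, 0, 0, -0.01, 0.5]],
  ],
)

```text
time_s: 20.65
eef_pos: [0.6121, -0.0593, 0.1142]
orientation: [-2.218, -2.223, -0.0]
ft_force: [-0.8, 0.3, -0.7]
gripper_width: 0.0561
grasp_force: 64.0
```

Run:
```python
from h import *
plan([(.612,-.1035,.0155,0)])
```

```text
t 20.6 at [ 0.6121 -0.0593  0.1142] F [-0.8  0.3 -0.7] w 0.0561
[-0.443, -0.002, 0.986, -0.001, -0.001, 0.003] rows 2.2 <- wp
```

>>> move_arm(
  series=[
    [[-0.44, 0, 0, 0, 0, 0, 0.5], [-0.44, 0, 0.2, 0, 0, 0, 0.5], [-0.44, 0, 0.6, 0, 0, 0, 0.5], [-0.44, 0, 0.98, 0, 0, 0, 0.5], [-0.44, 0, 0.98, 0, 0, 0, 0.5], [-0.44, 0, 0.98, 0, 0, 0, 0.5], [-0.44, 0, 0.98, 0, 0, 0, 0.6], [-0.44, 0, 0.98, 0, 0, 0, 0.85], [-0.44, 0, 0.98, 0, 0, 0, 0.85], [-0.44, 0, 0.98, 0, 0, 0, 0.85], [-0.44, 0, 0.98, 0, 0, 0, 0.85]],
  ],
)

```text
time_s: 21.75
eef_pos: [0.6128, -0.1044, 0.0168]
orientation: [2.218, 2.224, 0.0]
ft_force: [0.7, -0.1, 0.6]
gripper_width: 0.0723
grasp_force: 0.0
```

>>> move_arm(
  series=[
    [[0, 0, -0.3, 0, 0, 0, 0.85], [0, 0, -0.7, 0, 0, 0, 0.85], [0, 0, -1, 0, 0, 0, 0.85], [0, 0, -1, 0, 0, 0, 0.85]],
  ],
)

```text
time_s: 22.15
eef_pos: [0.616, -0.1053, 0.1212]
orientation: [2.213, 2.219, 0.007]
ft_force: [-0.5, -0.2, -0.2]
gripper_width: 0.0725
grasp_force: 0.0
```

Run:
```python
from h import *
check('side')
plan([(.6,.1,.12,0),(.55,.2,.12,0),(.44,.3629,.11,8.6)])
```

```text
side {'P0': (599, [-0.5, -1.1]), 'P1': (607, [0.0, -1.5]), 'P2': (581, [0.2, -2.9]), 'P3': (540, [0.4, 4.8]), 'P4': (527, [1.5, -2.7])}
t 22.2 at [ 0.6145 -0.1049  0.1189] F [-0.5 -0.6  0.2] w 0.0724
[1.0, -0.068, -0.007, 0.003, 0.001, 0.002] rows 2.0 
[1.0, -0.069, -0.006, 0.003, 0.001, 0.002] rows 2.0 
[0.049, -0.003, -0.0, 0.0, 0.0, 0.0] rows 0.1 <- wp
[1.0, -0.5, -0.0, 0.0, 0.0, 0.0] rows 2.2 <- wp
[1.0, -0.675, 0.061, -0.0, 0.0, -0.117] rows 2.4 
[0.665, -0.365, 0.039, 0.0, -0.0, -0.074] rows 1.5 <- wp
```

Run:
```python
from h import *
g,*_=cap('side');f,*_=cap('top'); cv2.imwrite('pics/p4.png',np.hstack([cv2.resize(g[200:420,190:430],(600,550),interpolation=cv2.INTER_CUBIC)]))
```

```text
(no output)
```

View pics/p4.png

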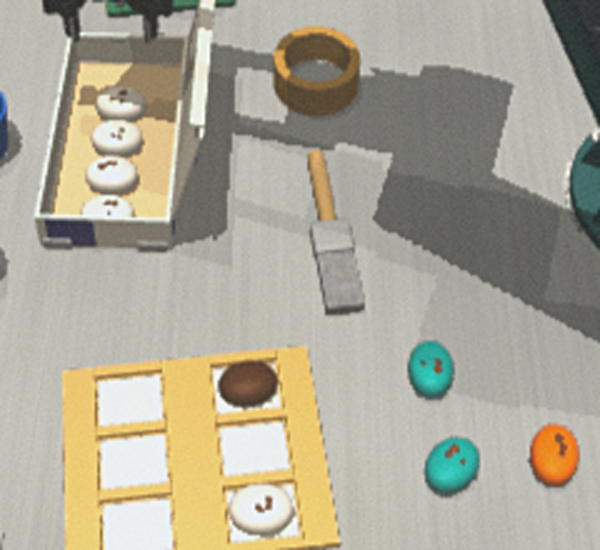

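The carton holds four pastries in an even row, and the last one is still in its pocket at (262,508) in the crop.

>>> move_arm(
  series=[
    [[0.5, -0.03, 0, 0, 0, 0, 0.95], [1, -0.07, 0, 0, 0, 0, 0.95], [1, -0.07, 0, 0, 0, 0, 0.95]],
  ],
)

```text
time_s: 22.6
eef_pos: [0.6023, 0.0012, 0.1142]
orientation: [-2.21, -2.225, 0.003]
ft_force: [-0.1, -0.4, 0.2]
gripper_width: 0.0813
grasp_force: 0.0
```

>>> move_arm(
  series=[
    [[0.5, -0.03, 0, 0, 0, 0, 0.95], [1, -0.07, 0, 0, 0, 0, 0.95], [1, -0.07, 0, 0, 0, 0, 0.95]],
  ],
)

```text
time_s: 22.9
eef_pos: [0.5959, 0.1006, 0.1146]
orientation: [-2.211, -2.227, 0.002]
ft_force: [-0.3, 0.1, -0.4]
gripper_width: 0.0815
grasp_force: 0.0
```

>>> move_arm(
  series=[
    [[0.5, -0.25, 0, 0, 0, 0, 0.95], [1, -0.5, 0, 0, 0, 0, 0.95], [1, -0.5, 0, 0, 0, 0, 0.95]],
  ],
)

```text
time_s: 23.2
eef_pos: [0.544, 0.198, 0.1146]
orientation: [-2.213, -2.225, 0.006]
ft_force: [-0.0, 0.2, -1.0]
gripper_width: 0.0813
grasp_force: 0.0
```

>>> move_arm(
  series=[
    [[0.5, -0.34, 0, 0, 0, -0.06, 0.95], [1, -0.68, 0.06, 0, 0, -0.12, 0.95], [1, -0.68, 0.06, 0, 0, -0.12, 0.95]],
  ],
)

```text
time_s: 23.5
eef_pos: [0.4765, 0.2965, 0.1088]
orientation: [-2.106, -2.329, 0.005]
ft_force: [0.2, -0.5, -0.9]
gripper_width: 0.0812
grasp_force: 0.0
```

>>> move_arm(
  series=[
    [[0.4, -0.2, 0.02, 0, 0, -0.07, 0.95], [0.66, -0.36, 0.04, 0, 0, -0.07, 0.95], [0.66, -0.36, 0.04, 0, 0, -0.07, 0.95], [0.66, -0.36, 0.04, 0, 0, -0.07, 0.95], [0.66, -0.36, 0.04, 0, 0, -0.07, 0.95]],
  ],
)

```text
time_s: 24.0
eef_pos: [0.4379, 0.3563, 0.1058]
orientation: [2.047, 2.383, -0.002]
ft_force: [0.4, 0.3, 0.3]
gripper_width: 0.0812
grasp_force: 0.0
```

Run:
```python
from h import *
plan([(.44,.3629,.0135,8.6)])
```

```text
t 24.0 at [0.4379 0.3563 0.1058] F [0.4 0.3 0.3] w 0.0812
[0.063, 0.031, 0.923, -0.001, 0.001, 0.002] rows 1.9 <- wp
```

>>> move_arm(
  series=[
    [[0.06, 0.03, 0.4, 0, 0, 0, 0.95], [0.06, 0.03, 0.8, 0, 0, 0, 0.95], [0.06, 0.03, 0.92, 0, 0, 0, 0.95], [0.06, 0.03, 0.92, 0, 0, 0, 0.9], [0.06, 0.03, 0.92, 0, 0, 0, 0.5], [0.06, 0.03, 0.92, 0, 0, 0, 0.5], [0.06, 0.03, 0.92, 0, 0, 0, 0.5], [0.06, 0.03, 0.92, 0, 0, 0, 0.5], [0.06, 0.03, 0.92, 0, 0, 0, 0.5]],
  ],
)

```text
time_s: 24.9
eef_pos: [0.4407, 0.3645, 0.0165]
orientation: [2.045, 2.383, 0.005]
ft_force: [-0.8, -2.6, 6.9]
gripper_width: 0.0556
grasp_force: 63.5
```

>>> move_arm(
  series=[
    [[0, 0, -0.3, 0, 0, 0, 0.5], [0, 0, -0.7, 0, 0, 0, 0.5], [0, 0, -1, 0, 0, 0, 0.5], [0, 0, -1, 0, 0, 0, 0.5]],
  ],
)

```text
time_s: 25.3
eef_pos: [0.4427, 0.3663, 0.1201]
orientation: [2.044, 2.382, 0.016]
ft_force: [-0.1, 0.4, 0.1]
gripper_width: 0.0559
grasp_force: 63.5
```

>>> move_arm(
  series=[
    [[-0.4, 0.3, 0, 0, 0, 0.05, 0.5], [-0.7, 0.5, 0, 0, 0, 0.1, 0.5], [-0.9, 0.6, 0, 0, 0, 0.1, 0.5], [-0.9, 0.6, 0, 0, 0, 0.1, 0.5]],
  ],
)

```text
time_s: 25.7
eef_pos: [0.5143, 0.2821, 0.1147]
orientation: [2.14, 2.298, 0.002]
ft_force: [0.0, 0.3, 0.7]
gripper_width: 0.0553
grasp_force: 63.5
```

>>> move_arm(
  series=[
    [[-0.4, 0.3, 0, 0, 0, 0.05, 0.5], [-0.9, 0.6, 0, 0, 0, 0.09, 0.5], [-0.9, 0.6, 0, 0, 0, 0.09, 0.5]],
  ],
)

```text
time_s: 26.0
eef_pos: [0.5818, 0.196, 0.1147]
orientation: [2.22, 2.219, 0.003]
ft_force: [0.6, 0.2, -0.7]
gripper_width: 0.0557
grasp_force: 63.5
```

>>> move_arm(
  series=[
    [[-0.5, 0.15, 0, 0, 0, 0, 0.5], [-1, 0.25, 0, 0, 0, 0, 0.5], [-1, 0.25, 0, 0, 0, 0, 0.5], [-1, 0.25, 0, 0, 0, 0, 0.5]],
  ],
)

```text
time_s: 26.4
eef_pos: [0.6035, 0.0986, 0.1142]
orientation: [-2.22, -2.222, 0.0]
ft_force: [-0.1, 0.4, 0.2]
gripper_width: 0.0555
grasp_force: 63.5
```

Run:
```python
from h import *
plan([(.612,-.0030,.115,0),(.612,-.11,.115,0)])
```

```text
t 26.4 at [0.6035 0.0986 0.1142] F [-0.1  0.4  0.2] w 0.0555
[-1.0, 0.083, -0.008, -0.001, -0.001, 0.001] rows 2.0 
[-0.016, 0.001, -0.0, -0.0, -0.0, 0.0] rows 0.0 <- wp
[-1.0, -0.0, -0.0, -0.0, -0.0, -0.0] rows 2.0 
[-0.07, -0.0, -0.0, -0.0, -0.0, -0.0] rows 0.1 <- wp
```

>>> move_arm(
  series=[
    [[-0.5, 0.04, 0, 0, 0, 0, 0.5], [-1, 0.08, 0, 0, 0, 0, 0.5], [-1, 0.08, 0, 0, 0, 0, 0.5]],
  ],
)

```text
time_s: 26.7
eef_pos: [0.6128, -0.004, 0.1145]
orientation: [2.219, 2.221, -0.001]
ft_force: [0.5, -0.5, 0.1]
gripper_width: 0.0553
grasp_force: 63.5
```

>>> move_arm(
  series=[
    [[-0.5, 0, 0, 0, 0, 0, 0.5], [-1, 0, 0, 0, 0, 0, 0.5], [-1, 0, 0, 0, 0, 0, 0.5], [-1, 0, 0, 0, 0, 0, 0.5], [-1, 0, 0, 0, 0, 0, 0.5]],
  ],
)

```text
time_s: 27.2
eef_pos: [0.6122, -0.0986, 0.1141]
orientation: [-2.215, -2.225, -0.0]
ft_force: [-0.1, -0.3, -0.7]
gripper_width: 0.0554
grasp_force: 63.5
```

Run:
```python
from h import *
plan([(.612,-.1540,.0155,0)])
```

```text
t 27.2 at [ 0.6122 -0.0986  0.1141] F [-0.1 -0.3 -0.7] w 0.0554
[-0.556, -0.003, 0.986, -0.001, -0.001, 0.006] rows 2.3 <- wp
```

>>> move_arm(
  series=[
    [[-0.3, 0, 0, 0, 0, 0, 0.5], [-0.54, 0, 0.2, 0, 0, 0, 0.5], [-0.54, 0, 0.5, 0, 0, 0, 0.5], [-0.54, 0, 0.98, 0, 0, 0, 0.5], [-0.54, 0, 0.98, 0, 0, 0, 0.5], [-0.54, 0, 0.98, 0, 0, 0, 0.5], [-0.54, 0, 0.98, 0, 0, 0, 0.6], [-0.54, 0, 0.98, 0, 0, 0, 0.85], [-0.54, 0, 0.98, 0, 0, 0, 0.85], [-0.54, 0, 0.98, 0, 0, 0, 0.85], [-0.54, 0, 0.98, 0, 0, 0, 0.85]],
  ],
)

```text
time_s: 28.3
eef_pos: [0.6129, -0.1553, 0.0169]
orientation: [2.218, 2.224, 0.0]
ft_force: [0.2, -0.1, -0.5]
gripper_width: 0.0726
grasp_force: 0.0
```

>>> move_arm(
  series=[
    [[0, 0, -0.3, 0, 0, 0, 0.85], [0, 0, -0.7, 0, 0, 0, 0.85], [0, 0, -1, 0, 0, 0, 0.85], [0, 0, -1, 0, 0, 0, 0.85]],
  ],
)

```text
time_s: 28.7
eef_pos: [0.616, -0.1564, 0.1213]
orientation: [2.212, 2.219, 0.006]
ft_force: [1.0, -0.8, -0.6]
gripper_width: 0.0727
grasp_force: 0.0
```

>>> move_arm(
  series=[
    [[0, 0, -0.5, 0, 0, 0, 0.85], [0, 0, -1, 0, 0, 0, 0.85], [0, 0, -1, 0, 0, 0, 0.85], [0, 0, -1, 0, 0, 0, 0.85]],
  ],
)

```text
time_s: 29.1
eef_pos: [0.6133, -0.1554, 0.2173]
orientation: [2.216, 2.223, 0.002]
ft_force: [-0.7, 0.7, -1.0]
gripper_width: 0.0726
grasp_force: 0.0
```

Run:
```python
from h import *
g,*_=cap('side'); cv2.imwrite('pics/p5.png',cv2.resize(g[120:420,190:440],(500,600),interpolation=cv2.INTER_CUBIC))
plan([(.555,-.3275,.22,0),(.555,-.3275,.115,0)])
```

```text
t 29.1 at [ 0.6121 -0.155   0.2156] F [-0.8 -1.3 -0.1] w 0.0727
[-1.0, -0.334, -0.026, -0.001, -0.0, 0.002] rows 2.1 
[-0.724, -0.241, -0.019, -0.001, -0.0, 0.002] rows 1.5 <- wp
[-0.0, 0.0, 1.0, 0.0, -0.0, -0.0] rows 2.0 
[-0.0, 0.0, 0.05, 0.0, -0.0, -0.0] rows 0.1 <- wp
```

View pics/p5.png

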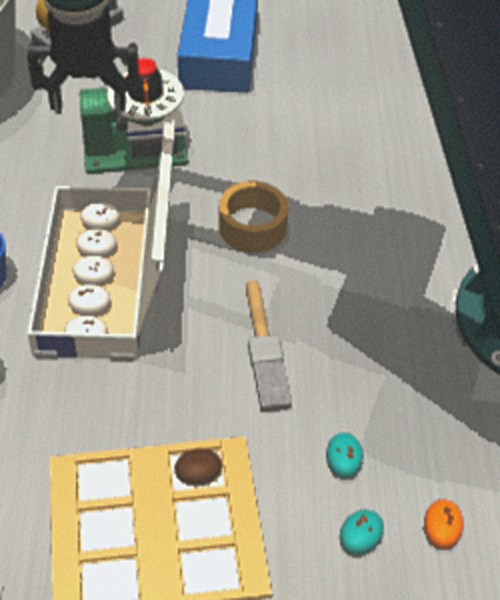

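All five lie in the carton. The tray holds only the brown pastry, and the bystanders are untouched. Now the press.

>>> move_arm(
  series=[
    [[-0.5, -0.16, 0, 0, 0, 0, 0.95], [-1, -0.33, -0.05, 0, 0, 0, 0.95], [-1, -0.33, -0.05, 0, 0, 0, 0.95]],
  ],
)

```text
time_s: 29.45
eef_pos: [0.5774, -0.2595, 0.2191]
orientation: [-2.221, -2.219, 0.005]
ft_force: [0.1, -0.4, 0.0]
gripper_width: 0.0812
grasp_force: 0.0
```

>>> move_arm(
  series=[
    [[-0.4, -0.12, 0, 0, 0, 0, 0.95], [-0.72, -0.24, 0, 0, 0, 0, 0.95], [-0.72, -0.24, 0, 0, 0, 0, 0.95], [-0.72, -0.24, 0, 0, 0, 0, 0.95], [-0.72, -0.24, 0, 0, 0, 0, 0.95], [-0.72, -0.24, 0, 0, 0, 0, 0.95]],
  ],
)

```text
time_s: 30.05
eef_pos: [0.5564, -0.3258, 0.2207]
orientation: [-2.216, -2.225, -0.0]
ft_force: [0.3, 0.5, -0.3]
gripper_width: 0.0811
grasp_force: 0.0
```

Run:
```python
from h import *
plan([(.5545,-.3275,.15,0),(.5545,-.3275,.115,0)])
```

```text
t 30.1 at [ 0.5564 -0.3258  0.2207] F [ 0.3  0.5 -0.3] w 0.0811
[-0.018, -0.018, 0.706, -0.001, -0.001, 0.006] rows 1.4 <- wp
[0.0, -0.0, 0.35, 0.0, 0.0, -0.0] rows 0.7 <- wp
```

>>> move_arm(
  series=[
    [[-0.02, -0.02, 0.3, 0, 0, 0, 0.95], [-0.02, -0.02, 0.6, 0, 0, 0, 0.95], [-0.02, -0.02, 0.85, 0, 0, 0, 0.95], [-0.02, -0.02, 1, 0, 0, 0, 0.95], [-0.02, -0.02, 1, 0, 0, 0, 0.95], [-0.02, -0.02, 1, 0, 0, 0, 0.95]],
  ],
)

```text
time_s: 30.65
eef_pos: [0.5549, -0.3291, 0.1219]
orientation: [2.217, 2.225, 0.0]
ft_force: [-0.2, 0.2, -0.5]
gripper_width: 0.0809
grasp_force: 0.0
```

>>> move_arm(
  series=[
    [[0, 0, 0, 0, 0, 0, 0.75], [0, 0, 0, 0, 0, 0, 0.65], [0, 0, 0, 0, 0, 0, 0.62], [0, 0, 0, 0, 0, 0, 0.56], [0, 0, 0, 0, 0, 0, 0.45], [0, 0, 0, 0, 0, 0, 0.45], [0, 0, 0, 0, 0, 0, 0.45]],
  ],
)

```text
time_s: 31.35
eef_pos: [0.5551, -0.3297, 0.1229]
orientation: [2.217, 2.223, 0.001]
ft_force: [-0.2, 1.0, 5.3]
gripper_width: 0.0502
grasp_force: 61.3
```

Run:
```python
from h import *
plan([(.5545,-.3275,.119,0)])
g,*_=cap('side'); cv2.imwrite('pics/p6.png',cv2.resize(g[90:230,200:320],(514,600),interpolation=cv2.INTER_CUBIC))
```

```text
t 31.4 at [ 0.5551 -0.3297  0.1229] F [-0.2  1.   5.3] w 0.0502
[0.023, -0.006, 0.039, 0.003, 0.002, 0.004] rows 0.1 <- wp
```

View pics/p6.png

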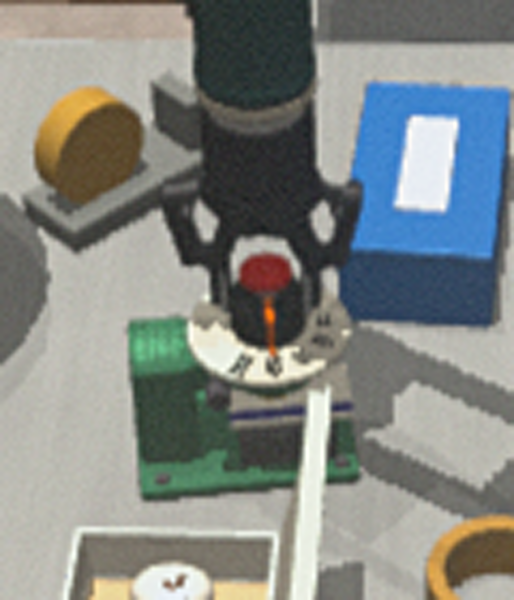

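The fingers straddle the button and grip the collar, and the pointer (267,325) is at 7. Turning 60° counter-clockwise.

>>> move_arm(
  series=[
    [[0, 0, 0, 0, 0, -0.12, 0.45], [0, 0, 0, 0, 0, -0.25, 0.45], [0, 0, 0, 0, 0, -0.37, 0.45], [0, 0, 0, 0, 0, -0.5, 0.45], [0, 0, 0, 0, 0, -0.62, 0.45], [0, 0, 0, 0, 0, -0.75, 0.45], [0, 0, 0, 0, 0, -0.87, 0.45], [0, 0, 0, 0, 0, -1, 0.45], [0, 0, 0, 0, 0, -1, 0.45]],
  ],
)

```text
time_s: 32.3
eef_pos: [0.5565, -0.3292, 0.1229]
orientation: [1.192, 2.902, 0.002]
ft_force: [4.2, 3.3, 4.2]
gripper_width: 0.0502
grasp_force: 61.4
```

>>> move_arm(
  series=[
    [[0, 0, 0, 0, 0, -0.12, 0.45], [0, 0, 0, 0, 0, -0.25, 0.45], [0, 0, 0, 0, 0, -0.35, 0.45], [0, 0, 0, 0, 0, -0.35, 0.45], [0, 0, 0, 0, 0, -0.35, 0.45], [0, 0, 0, 0, 0, -0.35, 0.7], [0, 0, 0, 0, 0, -0.35, 0.95], [0, 0, 0, 0, 0, -0.35, 0.95], [0, 0, 0, 0, 0, -0.35, 0.95], [0, 0, 0, 0, 0, -0.35, 0.95]],
  ],
)

```text
time_s: 33.3
eef_pos: [0.5541, -0.3294, 0.1213]
orientation: [-0.789, -3.041, 0.0]
ft_force: [0.4, -0.1, -0.6]
gripper_width: 0.0807
grasp_force: 0.0
```

>>> move_arm(
  series=[
    [[0, 0, -0.3, 0, 0, 0, 0.95], [0, 0, -0.7, 0, 0, 0, 0.95], [0, 0, -1, 0, 0, 0, 0.95], [0, 0, -1, 0, 0, 0, 0.95]],
  ],
)

```text
time_s: 33.7
eef_pos: [0.5568, -0.3313, 0.2266]
orientation: [0.787, 3.033, -0.006]
ft_force: [0.5, -0.3, 0.5]
gripper_width: 0.0808
grasp_force: 0.0
```

Run:
```python
from h import *
plan([(.5545,-.3275,.22,0)])
g,K,T,_=cap('side'); f,Kt,Tt,_=cap('top'); cv2.imwrite('pics/p7.png',np.hstack([cv2.resize(g[140:200,235:295],(400,400),interpolation=cv2.INTER_CUBIC),cv2.resize(f[165:225,315:375],(400,400),interpolation=cv2.INTER_CUBIC)]))
c=np.array([.555,-.3275])
for n in range(4,8):
    a=np.radians(308-30*n); p=np.r_[c+.045*np.array([np.cos(a),np.sin(a)]),.11]; u=proj(K,T,p); print(n,((u-[235,140])*400/60).round())
```

```text
t 33.7 at [ 0.5568 -0.3313  0.2266] F [ 0.5 -0.3  0.5] w 0.0808
[0.029, 0.016, 0.049, 0.003, 0.009, 1.0] rows 5.2 
[0.011, -0.003, 0.017, 0.001, 0.003, 0.354] rows 1.9 <- wp
4 [280. 166.]
5 [271. 200.]
6 [238. 227.]
7 [188. 240.]
```

View pics/p7.png

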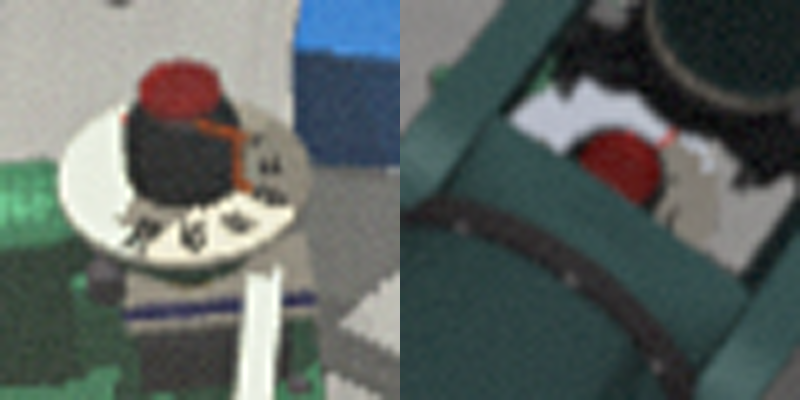

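Pointer bottom (248,187) aims at label (268,195). Counting from the last label, 8 at (138,235), then 7 at (192,238) and 6 at (237,222), that is 5. The collar is set, so I'll shut the fingers and stamp.

>>> move_arm(
  series=[
    [[0, 0, 0, 0, 0, 0, 0.4], [0, 0, 0, 0, 0, 0, 0], [0, 0, 0, 0, 0, 0, 0], [0, 0, 0, 0, 0, 0, 0], [0, 0, 0, 0, 0, 0, 0], [0, 0, 0, 0, 0, 0, 0], [0, 0, 0, 0, 0, 0, 0], [0, 0, 0, 0, 0, 0, 0]],
  ],
)

```text
time_s: 34.6
eef_pos: [0.5543, -0.3293, 0.2214]
orientation: [0.789, 3.041, -0.0]
ft_force: [-0.9, -1.0, -0.5]
gripper_width: -0.0003
grasp_force: 0.0
```

Run:
```python
from h import *
s=telemetry.observe(); M=R.from_rotvec(s['orientation']).as_matrix(); psi=np.degrees(np.arctan2(M[1,1],M[0,1])); print(psi)
plan([(.555,-.3275,.172,psi),(.555,-.3275,.157,psi)])
```

```text
60.925133270135596
t 34.6 at [ 0.5543 -0.3293  0.2214] F [-0.9 -1.  -0.5] w -0.0003
[0.002, 0.019, 0.494, -0.0, 0.0, 0.0] rows 1.0 <- wp
[-0.0, 0.0, 0.15, -0.0, -0.0, -0.0] rows 0.3 <- wp
```

>>> move_arm(
  series=[
    [[0, 0.02, 0.3, 0, 0, 0, 0], [0, 0.02, 0.5, 0, 0, 0, 0], [0, 0.02, 0.5, 0, 0, 0, 0], [0, 0.02, 0.58, 0, 0, 0, 0], [0, 0.02, 0.6, 0, 0, 0, 0], [0, 0.02, 0.6, 0, 0, 0, 0]],
  ],
)

```text
time_s: 35.2
eef_pos: [0.5558, -0.328, 0.1628]
orientation: [0.788, 3.039, -0.001]
ft_force: [-2.4, 2.1, 5.4]
gripper_width: 0.0001
grasp_force: 2.9
```

>>> move_arm(
  series=[
    [[0, 0, 0.01, 0, 0, 0, 0], [0, 0, 0.02, 0, 0, 0, 0], [0, 0, 0.03, 0, 0, 0, 0], [0, 0, 0.03, 0, 0, 0, 0], [0, 0, 0.03, 0, 0, 0, 0]],
  ],
)

```text
time_s: 35.7
eef_pos: [0.5558, -0.3279, 0.1605]
orientation: [0.788, 3.039, -0.001]
ft_force: [-2.8, 0.9, 7.3]
gripper_width: -0.0001
grasp_force: 3.5
```

>>> move_arm(
  series=[
    [[0, 0, 0.01, 0, 0, 0, 0], [0, 0, 0.02, 0, 0, 0, 0], [0, 0, 0.03, 0, 0, 0, 0], [0, 0, 0.03, 0, 0, 0, 0], [0, 0, 0.03, 0, 0, 0, 0]],
  ],
)

```text
time_s: 36.2
eef_pos: [0.5558, -0.328, 0.158]
orientation: [0.788, 3.039, -0.002]
ft_force: [-3.4, 2.3, 10.7]
gripper_width: -0.0002
grasp_force: 5.2
```

>>> move_arm(
  series=[
    [[0, 0, 0.01, 0, 0, 0, 0], [0, 0, 0.02, 0, 0, 0, 0], [0, 0, 0.02, 0, 0, 0, 0], [0, 0, 0.02, 0, 0, 0, 0], [0, 0, 0.02, 0, 0, 0, 0]],
  ],
)

```text
time_s: 36.7
eef_pos: [0.5559, -0.328, 0.158]
orientation: [0.788, 3.038, -0.002]
ft_force: [-7.2, 5.1, 21.3]
gripper_width: 0.0001
grasp_force: 11.1
```

The force rose to 21 N with z fixed at 0.158, so the button bottomed out and the card is stamped. Raising clear.

>>> move_arm(
  series=[
    [[0, 0, -0.2, 0, 0, 0, 0], [0, 0, -0.5, 0, 0, 0, 0], [0, 0, -1, 0, 0, 0, 0], [0, 0, -1, 0, 0, 0, 0], [0, 0, -1, 0, 0, 0, 0]],
  ],
)

```text
time_s: 37.2
eef_pos: [0.5565, -0.3285, 0.2561]
orientation: [0.787, 3.036, -0.004]
ft_force: [-0.3, 0.4, 0.2]
gripper_width: 0.0
grasp_force: 0.0
```

Run:
```python
from h import *
plan([(.43,-.2,.27,90),(.43,-.0525,.25,90),(.43,-.0525,.165,90)])
```

```text
t 37.2 at [ 0.5565 -0.3285  0.2561] F [-0.3  0.4  0.2] w 0.0
[1.0, 0.294, -0.086, -0.002, 0.004, -0.374] rows 2.1 
[0.637, 0.416, -0.06, -0.001, 0.003, -0.273] rows 1.5 <- wp
[0.0, 1.0, 0.136, -0.0, -0.0, -0.0] rows 2.0 
[0.0, 0.475, 0.064, -0.0, -0.0, -0.0] rows 1.0 <- wp
[-0.0, 0.0, 0.85, -0.0, 0.0, 0.0] rows 1.7 <- wp
```

>>> move_arm(
  series=[
    [[0.4, 0.12, -0.1, 0, 0, -0.15, 0], [0.8, 0.24, -0.1, 0, 0, -0.3, 0], [1, 0.3, -0.1, 0, 0, -0.37, 0], [1, 0.3, -0.1, 0, 0, -0.37, 0]],
  ],
)

```text
time_s: 37.6
eef_pos: [0.4795, -0.2499, 0.2622]
orientation: [-0.337, -3.12, -0.003]
ft_force: [-0.4, -0.7, 0.5]
gripper_width: -0.0001
grasp_force: 0.0
```

>>> move_arm(
  series=[
    [[0.4, 0.2, -0.05, 0, 0, -0.15, 0], [0.64, 0.42, -0.05, 0, 0, -0.27, 0], [0.64, 0.42, -0.05, 0, 0, -0.27, 0]],
  ],
)

```text
time_s: 37.9
eef_pos: [0.4264, -0.1953, 0.2674]
orientation: [-0.005, -3.138, -0.004]
ft_force: [0.1, 0.0, -0.7]
gripper_width: 0.0
grasp_force: 0.0
```

>>> move_arm(
  series=[
    [[0, 0.5, 0.05, 0, 0, 0, 0], [0, 1, 0.1, 0, 0, 0, 0], [0, 1, 0.1, 0, 0, 0, 0]],
  ],
)

```text
time_s: 38.2
eef_pos: [0.4291, -0.0936, 0.2572]
orientation: [-0.004, -3.14, -0.005]
ft_force: [-0.7, -0.6, -0.7]
gripper_width: 0.0001
grasp_force: 0.0
```

>>> move_arm(
  series=[
    [[0, 0.48, 0, 0, 0, 0, 0], [0, 0.48, 0.4, 0, 0, 0, 0], [0, 0.48, 0.8, 0, 0, 0, 0], [0, 0.48, 0.9, 0, 0, 0, 0], [0, 0.48, 0.9, 0, 0, 0, 0]],
  ],
)

```text
time_s: 38.7
eef_pos: [0.4292, -0.0504, 0.167]
orientation: [-0.009, -3.138, -0.001]
ft_force: [0.2, -0.8, 0.6]
gripper_width: -0.0001
grasp_force: 0.0
```

Run:
```python
from h import *
g,K,T,_=cap('side'); cv2.imwrite('pics/p8.png',cv2.resize(g[130:330,190:400],(600,571),interpolation=cv2.INTER_CUBIC))
plan([(.51,-.0525,.16,90),(.528,-.0525,.16,90),(.558,-.0525,.161,90)])
```

```text
t 38.8 at [ 0.4303 -0.0507  0.1683] F [-0.3  0.4  0.3] w 0.0002
[-0.797, -0.013, 0.083, -0.0, -0.001, -0.008] rows 1.6 <- wp
[-0.18, 0.0, 0.0, 0.0, 0.0, 0.0] rows 0.4 <- wp
[-0.3, 0.0, -0.01, -0.0, 0.0, -0.0] rows 0.6 <- wp
```

View pics/p8.png

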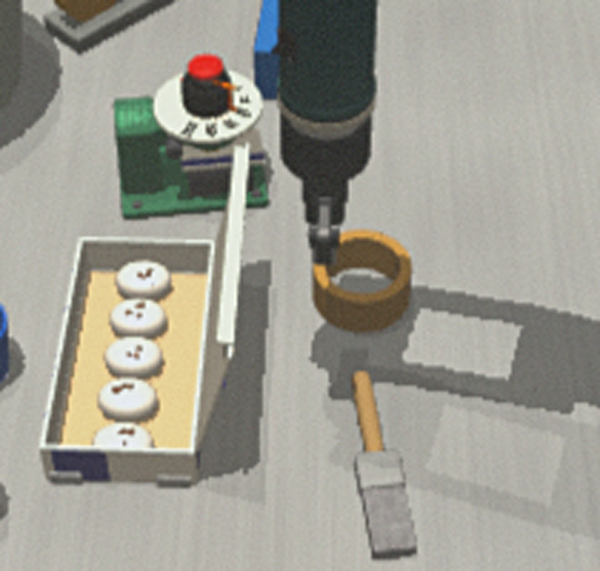

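The five pastries lie in a row, the pointer is still at 5, and the fingers (325,245) are on the robot's side of the lid. Pushing the lid over.

>>> move_arm(
  series=[
    [[-0.3, 0, 0.05, 0, 0, 0, 0], [-0.5, 0, 0.08, 0, 0, 0, 0], [-0.65, 0, 0.08, 0, 0, 0, 0], [-0.8, 0, 0.08, 0, 0, 0, 0], [-0.9, 0, 0.08, 0, 0, 0, 0], [-1, 0, 0.08, 0, 0, 0, 0], [-1, 0, 0.08, 0, 0, 0, 0]],
  ],
)

```text
time_s: 39.45
eef_pos: [0.5317, -0.051, 0.1612]
orientation: [0.008, 3.139, -0.001]
ft_force: [-0.6, -1.0, 1.0]
gripper_width: -0.0003
grasp_force: 0.0
```

>>> move_arm(
  series=[
    [[-0.15, 0, 0, 0, 0, 0, 0], [-0.3, 0, 0, 0, 0, 0, 0], [-0.45, 0, 0.05, 0, 0, 0, 0], [-0.57, 0, 0.1, 0, 0, 0, 0], [-0.7, 0, 0.2, 0, 0, 0, 0], [-0.82, 0, 0.3, 0, 0, 0, 0], [-0.9, 0, 0.4, 0, 0, 0, 0], [-1, 0, 0.53, 0, 0, 0, 0], [-1, 0, 0.53, 0, 0, 0, 0]],
  ],
)

```text
time_s: 40.35
eef_pos: [0.6295, -0.0507, 0.1047]
orientation: [-0.007, -3.139, -0.001]
ft_force: [-0.5, 0.6, -1.0]
gripper_width: -0.0001
grasp_force: 0.0
```

Run:
```python
from h import *
plan([(.642,-.0525,.080,90),(.648,-.0525,.052,90)])
```

```text
t 40.4 at [ 0.6295 -0.0507  0.1047] F [-0.5  0.6 -1. ] w -0.0001
[-0.126, -0.017, 0.247, 0.001, -0.004, -0.006] rows 0.6 <- wp
[-0.06, 0.0, 0.28, -0.0, 0.0, 0.0] rows 0.6 <- wp
```

>>> move_arm(
  series=[
    [[-0.05, 0, 0.1, 0, 0, 0, 0], [-0.12, 0, 0.25, 0, 0, 0, 0], [-0.18, 0, 0.4, 0, 0, 0, 0], [-0.2, 0, 0.48, 0, 0, 0, 0], [-0.2, 0, 0.52, 0, 0, 0, 0], [-0.2, 0, 0.52, 0, 0, 0, 0], [-0.2, 0, 0.52, 0, 0, 0, 0]],
  ],
)

```text
time_s: 41.05
eef_pos: [0.6496, -0.051, 0.0554]
orientation: [0.008, 3.142, -0.0]
ft_force: [-0.3, 0.4, -0.3]
gripper_width: 0.0
grasp_force: 0.0
```

Run:
```python
from h import *
plan([(.648,-.0525,.050,90)])
g,K,T,_=cap('side'); cv2.imwrite('pics/p9.png',cv2.resize(g[130:330,190:400],(600,571),interpolation=cv2.INTER_CUBIC))
```

```text
t 41.0 at [ 0.6496 -0.051   0.0554] F [-0.3  0.4 -0.3] w 0.0
[0.016, -0.015, 0.054, -0.0, 0.0, -0.006] rows 0.1 <- wp
```

View pics/p9.png

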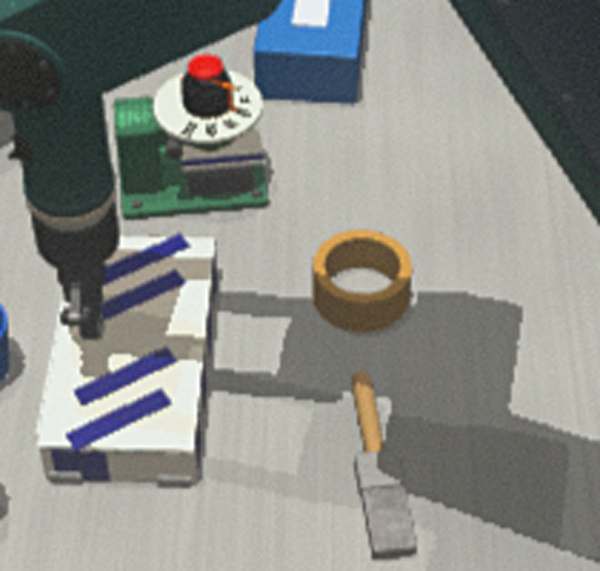

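The lid is almost shut, so I'll press until there is resistance.

>>> move_arm(
  series=[
    [[0, 0, 0.02, 0, 0, 0, 0], [0, 0, 0.04, 0, 0, 0, 0], [0, 0, 0.06, 0, 0, 0, 0], [0, 0, 0.06, 0, 0, 0, 0], [0, 0, 0.06, 0, 0, 0, 0]],
  ],
)

```text
time_s: 41.6
eef_pos: [0.6501, -0.0511, 0.0535]
orientation: [0.007, 3.14, -0.001]
ft_force: [-8.8, 1.4, 30.3]
gripper_width: 0.0003
grasp_force: 14.6
```

>>> move_arm(
  series=[
    [[0, 0, -0.1, 0, 0, 0, 0], [0, 0, -0.5, 0, 0, 0, 0], [0, 0, -1, 0, 0, 0, 0], [0, 0, -1, 0, 0, 0, 0], [0, 0, -1, 0, 0, 0, 0]],
  ],
)

```text
time_s: 42.1
eef_pos: [0.6509, -0.0512, 0.1512]
orientation: [0.008, 3.138, -0.001]
ft_force: [-0.5, 0.0, -0.5]
gripper_width: 0.0001
grasp_force: 0.0
```

>>> move_arm(
  series=[
    [[0, 0.5, -0.3, 0, 0, 0, 0], [0, 1, -0.6, 0, 0, 0, 0], [0, 1, -1, 0, 0, 0, 0], [0, 1, -1, 0, 0, 0, 0], [0, 1, -1, 0, 0, 0, 0]],
  ],
)

```text
time_s: 42.6
eef_pos: [0.6502, 0.0495, 0.2492]
orientation: [0.006, 3.141, -0.001]
ft_force: [-0.8, 0.2, -0.6]
gripper_width: 0.0
grasp_force: 0.0
```

>>> move_arm(
  series=[
    [[0, 0.5, 0, 0, 0, 0, 0], [0, 1, 0, 0, 0, 0, 0], [0, 1, 0, 0, 0, 0, 0], [0, 1, 0, 0, 0, 0, 0], [0, 1, 0, 0, 0, 0, 0]],
  ],
)

```text
time_s: 43.1
eef_pos: [0.6498, 0.1476, 0.2474]
orientation: [-0.009, -3.138, 0.002]
ft_force: [0.1, -0.4, 0.0]
gripper_width: 0.0
grasp_force: 0.0
```

Run:
```python
from h import *
g,K,T,_=cap('side'); f,*_=cap('top'); cv2.imwrite('pics/p10.png',np.vstack([np.hstack([cv2.resize(g[140:290,190:340],(400,400),interpolation=cv2.INTER_CUBIC),cv2.resize(f[140:240,205:380],(400,400),interpolation=cv2.INTER_CUBIC)])]))
```

```text
(no output)
```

View pics/p10.png

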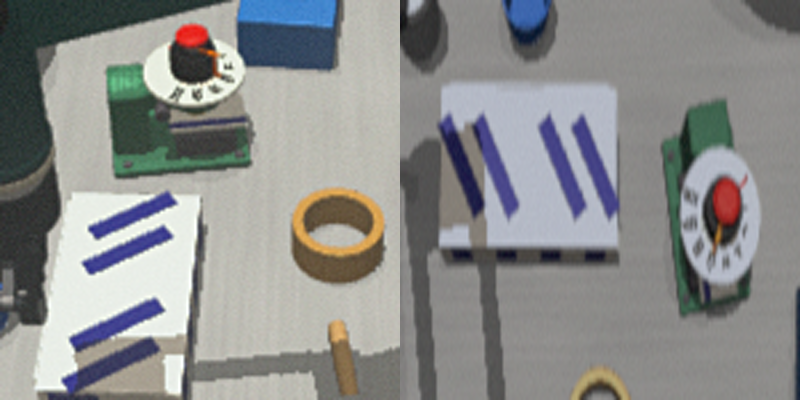

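The lid is flat shut, and the pointer aims at (711,260), the fourth label after 8, 7 and 6, which is 5. Handing in.

```bash
python3 -c "
from station import sign_off
print(sign_off())"
```

```text
the job is handed in; nothing more can be done
None
```

I packed all five white pastries flat in one row in the carton and left the bare one in the tray. The collar is set and left at 5, the card was stamped once at 5, the lid is shut, and the job is handed in (the sign-off gave no verdict).

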